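# Hang the hot drying tin on the spring balance

### The job

Weigh the drying tin that stands on the tile: it is hot from the oven, so keep the gripper off it and bring the spring balance's hook to it. Take the balance by the smooth ball above its hook, pull it down against the spring while the tin still stands, turn the ball so that the hook goes through the loop of the tin's bail, and ease the ball up slowly. Let go only once you feel the ball pull neither way, so that the tin is left hanging from the hook clear of the tile, upright and still; do not let the hook fly up, bob or swing the tin, or disturb the jars and the bowl.

Things in the scene. Friction and masses are not known exactly. Their poses are not given: they have to be found in the camera images.
- tin: hot plain metal drying tin, lid pressed on: 84 mm in diameter (rim 89), 56 mm high, 0.25 to 0.61 kg (weight not known beforehand), loose on the tile. A rigid bail of 6 mm wire runs over the lid from its local +y side to its -y side and rises in the middle into an upright loop, which one looks through along local x. Origin: centre of the underside; z up.
- bail_top (a point): centre of the wire at the top of the upright loop of the tin's bail, 120 mm above the tin's underside and 64 mm above its lid; axes as the tin's. The loop is 37 mm wide over the wire's centres (31 mm inside) along local y and stays so narrow down to 41 mm below its top, then spreads out to the tin's sides just above the lid. A hook lying along the loop cannot enter it.
- tile: plain heat-proof tile under the tin, 130 x 130 x 10 mm, fixed on the bench. Origin at the centre of its underside.
- plumb (a point): point on the bench (no mark) straight below the pivot, 640 mm up, from which the spring balance hangs and swings freely, up to 17 degrees any way. Its axes are those of the fixed stand: a boom, 674 mm up, runs from above the pivot along local +x, 200 mm to an upright rod (14 mm thick, 714 mm high) on a base 170 x 200 x 14 mm. The balance's tube, 28 to 31 mm thick, ends 240 mm below the pivot.
- ball (a point): centre of the smooth 44 mm steel ball on the rod that slides from the balance's tube, 318 mm from the pivot with the rod in. Ball and hook, one piece, turn about the rod (local z, up it). Fingers slip off unless they grip the ball across its widest part. The tube's end is only 78 mm above the centre (rod in), so lean the gripper some 40 degrees; the ball's 16 mm collar ends 31 mm above the centre.
- hook_seat (a point): lowest point of the inside of the hook, straight under the ball, 97 mm from its centre; a hung bail's wire rests here, its centre 3 mm above. The hook is 8 mm wire, 46 mm wide, 30 mm across inside, its underside 105 mm from the ball's centre. It lies in the local x-z plane (z up along the rod) with its tip and mouth at local -x.
- hook_tip (a point): end of the hook's point: 21.5 mm from the hook's axis along the hook's local -x, 74 mm below the ball's centre and 23 mm above the seat. The mouth is the gap above it: a 6 mm wire passes in over the point with its centre 45 to 70 mm below the ball's centre.
- rod (a joint): how far the rod is pulled out of the balance's tube, m: 0 fully in, 0.17 at most. A spring draws it in with 4 N plus 50 N per metre pulled out; rod, ball and hook together weigh 0.2 kg. Lightly damped (2 N s/m).
- swivel (a joint): angle of ball and hook about the rod, rad, growing anticlockwise seen from above, within 2.6 either way; at 0 the hook's tip points along the stand's -x, away from the upright. It stays as it is turned (friction 0.012 N m).
- jar0: closed glass sample jar with a blue cap, 68 mm in diameter, 115 mm high, standing to one side. Origin at the centre of its underside.
- jar1: a second such jar. Origin at the centre of its underside.
- bowl: orange mixing bowl, 120 mm across the rim, 55 mm high. Origin at the centre of its underside.
There are look-alikes about, which are no part of the job. There is more than one size of the tin; the job needs the middle-sized.

How it is judged:
On the way, in this order (a step that is already met when the one before it is completed fails the run):
1. the hook is pulled well down (rod out by more than 90 mm) by the ball, held in the fingers, while the tin still stands on the tile (contact force between the fingers and swivel above 1 N and value of joint rod above 0.09 m and height (world z) of tin below 0.013 m and distance between hook_seat and bail_top above 0.02 m), for 0.2 s.
2. the hook has caught the bail and has eased the tin more than 6 mm up off the tile, the ball still held (contact force between the fingers and swivel above 1 N and distance between hook_seat and bail_top below 0.016 m and height (world z) of tin above 0.016 m), for 0.2 s.
At the end, for the whole second after the job is handed in: The tin hangs by its bail in the seat of the hook (bail peak within 16 mm of the seat), its underside at least 10 mm above the tile, tilted less than 7 degrees, moving slower than 50 mm/s, the hook within 40 mm of plumb under the suspension (distance between hook_seat and bail_top below 0.016 m and height (world z) of tin above 0.02 m and contact force between swivel and tin above 1.5 N and linear speed of tin below 0.05 m/s and angle between tin's own z axis and vertical below 0.12 rad and horizontal distance between hook_seat and plumb below 0.04 m); the robot touches nothing.
It fails at once if the tin bobs or swings when the ball is let go (faster than 0.12 m/s while the fingers do not hold the ball) (contact force between the fingers and swivel below 0.1 N and linear speed of tin above 0.12 m/s).
It fails at once if the gripper or arm touches the hot tin (contact force between any of the fingers, the arm and tin above 0.5 N).
It fails at once if the hook is let fly up (rod running in faster than 0.5 m/s) (velocity of joint rod below -0.5 m/s).
It fails at once if the tin is jerked, dropped or swung (faster than 0.22 m/s) or tipped by more than 20 degrees (linear speed of tin above 0.22 m/s or angle between tin's own z axis and vertical above 0.35 rad).
It fails at once if a jar or the bowl is moved by more than 25 mm (distance of any of jar0, jar1, bowl from where it was at the start of the episode above 0.025 m).
It also fails if it takes over 72 s, if anything falls off the work surface, if the arm or the gripper's body presses on something with over 40 N, if the wrist force passes 120 N, or if a joint passes its speed limit or range.

### The arm

A 6-joint arm with a two-finger parallel gripper is mounted at the origin on the work surface. World frame = base frame: x ahead of the robot, y to its left, z up, the work surface at z = 0. Lengths are in m, angles in rad, forces in N, time in s.
With the tool pointing down it reaches from about 0.425 to 0.95 m from the base axis. Payload 3.5 kg.
Tool frame: the origin (TCP) lies midway between the tips of the shut fingers; the grasp point (between the pads) lies 19 mm behind it; z points along the fingers, x is the direction in which the jaws open and shut, and the axes are right-handed (so a half turn about z gives the same grasp; the last joint's range is limited). The gripper opens to 85 mm and grips with 20 to 120 N. Pads are 22 mm wide; open, the fingers measure 114 mm over their backs; the gripper's body (76 mm by 85 mm) begins 54 mm behind the grasp point. The pads swing forward as they close: fully open they stand 13 mm farther back than shut.
Start: joints at [-1.433, 0.286, 1.577, -0, 1.279, -0.15], TCP at [0.192, -0.647, 0.231] pointing down, gripper open.
Joint ranges: [-2.77, 2.77], [-0.9, 2.22], [0.21, 2.48], [-1.53, 4.67], [0.24, 2.81], [-2.84, 2.84]. Speed limits (rad/s): [2.79, 2.79, 3.14, 3.14, 3.14, 3.14].

### API

Orientations are given as a unit quaternion [x, y, z, w].
In Python, from plant import readout, optics, ctrl gives the robot as it stands. The module is installed in compiled form; this text tells all that it offers.
- The arm moves only by the shell command python3 -m crank 'ROWS' [OPENING] [FORCE]. ROWS is text: rows parted by semicolons, each of 6 numbers parted by spaces: the shift along the tool's x, y, z in mm, then the turn, a rotation vector about the tool's x, y, z in rad. In form: dx dy dz ax ay az; .... A call has 1 to 5 rows; each row shifts and turns the commanded pose from where the row before left it, along the tool's axes as they then stand; what a row does not reach is not made up. A row lasts 1/8 s, in which the tool goes at most 62.5 mm and 10.7 degrees, less where a joint would pass 70% of its speed; a pose out of reach is approached as far as the arm can. A call is refused whole if a number of a shift passes 62.5 or a number of a turn 0.188, either way. A call with a gripper value outside its range is refused whole. OPENING is the opening, from -1 (shut) to 1 (fully open), set as the call begins (- or left out, the last holds). The fingers move at their own pace and stop on an object; FORCE is the grip in N (left out, the last holds). Time passes only in rows, so rows that do not move let the fingers close. It gives the time, the measured TCP pose, the force and the opening at its end, in the units of the state.
- readout.get_state(): the state, without advancing time (a new reading comes with each control period).
- optics.read_camera(name): name is "side" or "top"; returns the picture (480x640x3 uint8, red, green, blue); there is no depth.
- optics.calibration(name): a dict with "mtx" (3x3 intrinsics, pixels), "rvec" (rotation vector, rad) and "tvec" (3), from world to camera coordinates, as OpenCV has them. Camera axes: x right, y down, z forward; pixel columns grow to the right and rows downward; lengths in m; the calibration is good to about 2 mm. A picture is of the moment at which its call begins. calibration takes no time and is no camera call.
- ctrl.sign_off(): hands the job in, once; it reports no verdict.
Trained networks look in the newest picture that a camera, given by its name, has taken for a name from the list of things; names that differ only in an ending like _2 or _b are one class to them, and where a whole thing is asked for, a point or a joint stands for the part that bears it (a point fixed in the world has none). Each returns a list of dicts, best first, with "p" (0 to 1); they miss things now and then, are a little off and sometimes report something else, mostly with a low value. They report only what shows in the picture. A call takes as long as a camera call. They do not tell look-alikes from the thing itself.
- optics.recognise(camera, thing): "xy" ([column, row] as shares, 0 to 1, of the picture: columns of its width, rows of its height, amid what is visible of it).
The state is a dict: "time": time; "qpos": joint angles; "dq": joint speeds; "joint_efforts": joint torques, N m; "eef_pos": TCP position; "tcp_rot": TCP orientation; "contact_force": force on the tool from outside, world axes, zero at the start; "wrist_torque": the same for the moment, N m; "opening": opening from 0.0 (shut) to 1.0 (fully open).
Only numpy, scipy, OpenCV 4.12 (cv2) and the standard library are available. Lean on these libraries where they do the work, as an engineer would, in place of code of your own. Each camera call takes 0.05 s, during which the arm holds its last target.

## Working session

There is one attempt and no reset: what is moved stays moved. The work goes in short steps, Python scripts to look and compute and a shell command to move; the robot and the scene stay as the last step left them, time stands still between calls to the robot, and variables do not carry over. Pictures are saved under pics/ and viewed, and the job is handed in when it is done.

```bash
mkdir -p pics; ls; python3 - <<'E'
from plant import readout, optics
import cv2
for c in("side","top"):
    im=optics.read_camera(c); cv2.imwrite(f"pics/{c}0.png",im[:,:,::-1])
    k=optics.calibration(c); print(c,k)
    for t in ["tin","bail_top","tile","ball","hook_seat","hook_tip","jar0","bowl"]:
        print(t,[(round(d["p"],2),round(d["xy"][0]*640),round(d["xy"][1]*480)) for d in optics.recognise(c,t)])
print(readout.get_state())
E
```

```text
pics
side {'mtx': array([[447.30906315,   0.        , 317.42785281],
       [  0.        , 447.30906315, 245.58221395],
       [  0.        ,   0.        ,   1.        ]]), 'rvec': array([ 0.45225636, -2.64588485,  1.29812017]), 'tvec': array([0.54735394, 0.25483693, 0.92485471])}
tin [(0.95, 302, 277), (0.84, 380, 291), (0.8, 334, 338)]
bail_top [(0.83, 305, 280), (0.78, 332, 331), (0.62, 380, 294)]
tile [(0.68, 315, 300)]
ball [(0.82, 305, 178), (0.51, 305, 174)]
hook_seat []
hook_tip []
jar0 [(0.73, 277, 345), (0.72, 239, 326)]
bowl [(0.72, 337, 222)]
top {'mtx': array([[595.77184035,   0.        , 304.63179074],
       [  0.        , 595.77184035, 241.50500151],
       [  0.        ,   0.        ,   1.        ]]), 'rvec': array([ 2.20487582, -2.16266282,  0.11446289]), 'tvec': array([0.00618358, 0.57756441, 1.62367413])}
tin [(0.92, 272, 266), (0.74, 323, 293), (0.73, 321, 227)]
bail_top [(0.83, 318, 224), (0.78, 267, 266), (0.62, 325, 290)]
tile [(0.76, 309, 240)]
ball [(0.74, 331, 213)]
hook_seat [(0.43, 328, 215)]
hook_tip [(0.62, 330, 216)]
jar0 [(0.87, 240, 232), (0.79, 249, 196)]
bowl [(0.79, 417, 227)]
{'time': 0.9, 'qpos': array([-1.43296121e+00,  2.86302274e-01,  1.57668632e+00, -1.98790332e-05,
        1.27859037e+00, -1.50031316e-01]), 'dq': array([ 1.52711024e-03, -1.95454005e-03, -6.56113289e-05,  1.12216657e-03,
        4.05323446e-06,  4.49899737e-04]), 'joint_efforts': array([ 1.40165871e-04, -4.05959916e+01, -2.92942661e+01, -1.52061393e-04,
        5.31012556e-04,  5.04552389e-06]), 'eef_pos': array([ 0.1916399 , -0.64721744,  0.23133077]), 'tcp_rot': array([ 8.01221752e-01, -5.98367532e-01, -1.96007136e-06,  1.15594960e-05]), 'contact_force': array([ 0.62296371,  0.61822851, -0.79976403]), 'wrist_torque': array([0.01245825, 0.0003551 , 0.03306859]), 'opening': 1.0051039528073176}
```

View pics/side0.png

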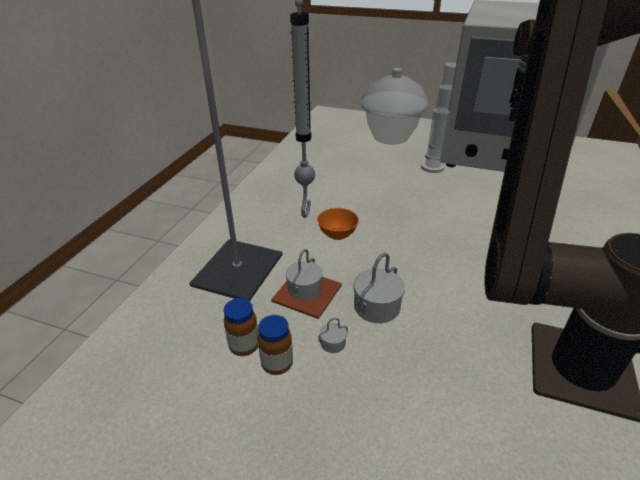

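View pics/top0.png

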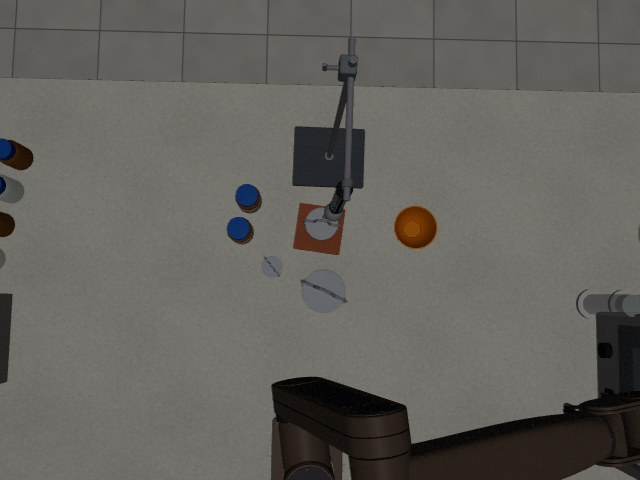

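The candidates for the tin are three: one on the tile (side 302,277 / top 321,224), a large one (side 380,291 / top 323,291) and a small one (side 334,338 / top 272,266). The middle-sized one standing on the tile fits the description. I'll check it in close crops and triangulate.

```bash
cat > h.py <<'E'
import numpy as np, cv2
from plant import readout, optics
from scipy.spatial.transform import Rotation as R
def cam(c):
    k=optics.calibration(c); return k["mtx"],k["rvec"],k["tvec"]
def proj(c,P):
    K,r,t=cam(c); return cv2.projectPoints(np.array(P,float).reshape(-1,1,3),r,t,K,None)[0].reshape(-1,2)
def ray(c,uv):
    K,r,t=cam(c); Rm=cv2.Rodrigues(r)[0]; o=-Rm.T@t
    d=Rm.T@np.linalg.inv(K)@np.array([uv[0],uv[1],1.]); return o,d/np.linalg.norm(d)
def onz(c,uv,z):
    o,d=ray(c,uv); return o+d*(z-o[2])/d[2]
def tri(a,b):
    P=[]
    for c in("side","top"):
        K,r,t=cam(c);P.append(K@np.c_[cv2.Rodrigues(r)[0],t])
    X=cv2.triangulatePoints(P[0],P[1],np.array(a,float).reshape(2,1),np.array(b,float).reshape(2,1))[:,0]
    X=X[:3]/X[3]; return X, proj("side",X)[0]-a, proj("top",X)[0]-b
def crop(c,x0,y0,x1,y1,s,name,im=None):
    if im is None: im=optics.read_camera(c)
    cv2.imwrite(name,cv2.resize(im[y0:y1,x0:x1,::-1],None,fx=s,fy=s,interpolation=cv2.INTER_CUBIC)); return im
E
python3 - <<'E'
from h import *
np.set_printoptions(precision=3,suppress=True)
crop("side",250,120,350,320,4,"x.png") if 0 else None
im=crop("side",260,160,360,320,3.7,"pics/s1.png")
it=crop("top",270,170,370,270,6,"pics/t1.png")
for c in("side","top"): o,d=ray(c,(320,240)); print(c,o,d)
print("ball",tri((305,175),(331,213)))
print("bail",tri((305,252),(321,224)))
print("rodbase side",onz("side",(237,264),.014),"top",onz("top",(329,156),.014))
print("tile top z.01", onz("top",(319,229),.01))
for uv in[(297,204),(344,206),(340,254),(293,249)]: print(onz("top",uv,.01))
for uv in[(295,126),(365,129),(363,187),(293,185)]: print("base",onz("top",uv,.014))
for n,uv,z in(("jar0",(247,193),.115),("jar1",(239,228),.115),("bowl",(415,227),.055),("big",(323,291),.06),("small",(272,266),.04)): print(n,onz("top",uv,z))
E
```

```text
side [0.314 0.725 0.772] [ 0.27  -0.753 -0.601]
top [0.431 0.043 1.668] [ 0.091 -0.041 -0.995]
ball (array([ 0.617, -0.037,  0.324]), array([0.338, 0.032]), array([-0.051, -0.166]))
bail (array([ 0.616, -0.022,  0.133]), array([1.069, 0.1  ]), array([-0.151, -0.515]))
rodbase side [ 0.826 -0.054  0.014] top [ 0.822 -0.047  0.014]
tile top z.01 [ 0.615 -0.022  0.01 ]
[0.684 0.041 0.01 ]
[ 0.681 -0.092  0.01 ]
[ 0.546 -0.082  0.01 ]
[0.557 0.049 0.01 ]
base [0.907 0.051 0.014]
base [ 0.902 -0.148  0.014]
base [ 0.736 -0.144  0.014]
base [0.737 0.053 0.014]
jar0 [0.694 0.173 0.115]
jar1 [0.601 0.191 0.115]
bowl [ 0.621 -0.283  0.055]
big [ 0.442 -0.034  0.06 ]
small [0.507 0.105 0.04 ]
```

View pics/s1.png

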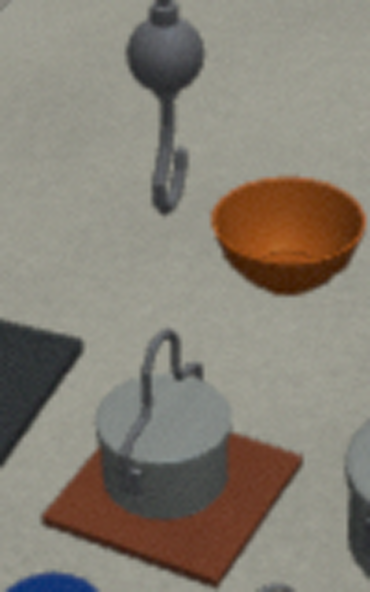

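View pics/t1.png

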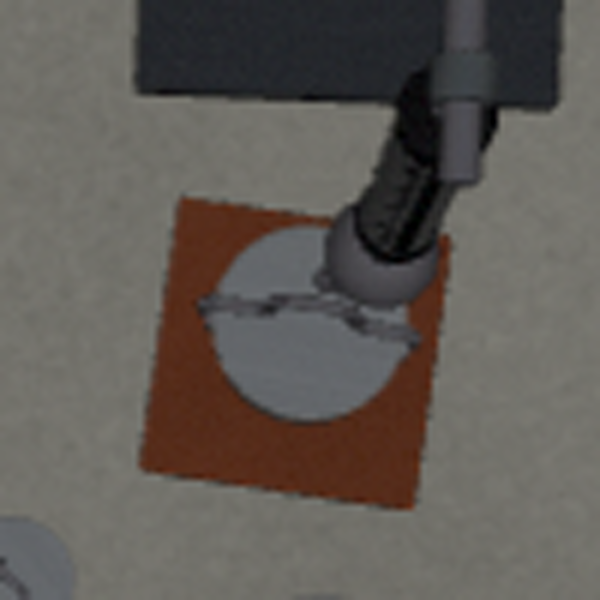

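The crops confirm it: the tin on the tile at (302,277) has its bail running roughly along world y. The ball is at side (305,174), with the hook seen almost edge-on below it. Next I'll fit the hook's swivel and the tin's yaw with a projected model.

```bash
cat >> h.py <<'E'
PIV=np.array([0.623,-0.043,0.640]); STYAW=-0.025
def hookpts(ball,sw,piv=PIV):
    z=(piv-ball)/np.linalg.norm(piv-ball); a=sw+STYAW
    x=np.array([np.cos(a),np.sin(a),0]); x-=z*(x@z); x/=np.linalg.norm(x)
    P=[(0,-22),(0,-60)]+[(19*np.sin(t),-82-19*np.cos(t)) for t in np.linspace(1.2,-np.pi/2,9)]+[(-21.5,-74)]
    P.insert(2,(17,-74))
    return np.array([ball+x*p[0]/1e3+z*p[1]/1e3 for p in P])
def bailpts(c,yaw,z0=.010):
    y=np.array([-np.sin(yaw),np.cos(yaw)])
    P=[(42,52),(40,62),(18.5,79)]+[(18.5*np.cos(t),101.5+18.5*np.sin(t)) for t in np.linspace(0,np.pi,9)]+[(-18.5,79),(-40,62),(-42,52)]
    return np.array([[c[0]+y[0]*p[0]/1e3,c[1]+y[1]*p[0]/1e3,z0+p[1]/1e3] for p in P])
def draw(im,c,sets,x0,y0,x1,y1,s,name):
    big=cv2.resize(im[y0:y1,x0:x1,::-1],None,fx=s,fy=s,interpolation=cv2.INTER_CUBIC)
    for P,col in sets:
        uv=((proj(c,P)-[x0,y0]+.5)*s).astype(np.int32)
        cv2.polylines(big,[uv.reshape(-1,1,2)],False,col,1,cv2.LINE_AA)
    cv2.imwrite(name,big)
def circ(c,r):
    t=np.linspace(0,2*np.pi,40); return np.array([[c[0]+r*np.cos(a),c[1]+r*np.sin(a),c[2]] for a in t])
E
python3 - <<'E'
from h import *
b=np.array([.620,-.040,.322])
im=optics.read_camera("side"); rows=[]
big=[]
for i,sw in enumerate(np.arange(-2.4,2.5,.6)):
    draw(im,"side",[(hookpts(b,sw),(0,0,255))],285,160,330,225,4,f"/tmp/a{i}.png"); g=cv2.imread(f"/tmp/a{i}.png"); cv2.putText(g,f"{sw:.1f}",(2,20),0,.6,(0,0,255)); big.append(g)
big=[cv2.resize(g,(133,200)) if 0 else g for g in big]
cv2.imwrite("pics/sw.png",np.vstack([np.hstack(big[:4]),np.hstack(big[4:8])]))
E
```

```text
(no output)
```

View pics/sw.png

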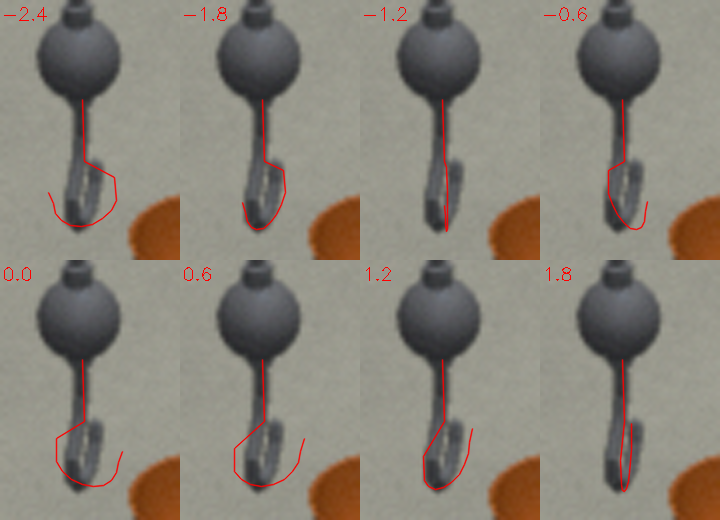

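```bash
python3 - <<'E'
from h import *
b=np.array([.618,-.038,.322])
im=optics.read_camera("side"); it=optics.read_camera("top")
big=[];bt=[]
for i,sw in enumerate([1.25,1.4,1.55,-1.4]):
    for c,m,bx,L,s in (("side",im,(285,160,330,225),big,4),("top",it,(305,195,350,235),bt,4)):
        draw(m,c,[(hookpts(b,sw),(0,0,255)),(circ(b,.022),(0,255,0))],*bx,s,"/tmp/a.png"); g=cv2.imread("/tmp/a.png"); cv2.putText(g,f"{sw:.2f}",(2,20),0,.6,(0,0,255)); L.append(g)
cv2.imwrite("pics/sw2.png",np.vstack([np.hstack(big),np.hstack(bt)]))
# tin overlays
o=[]
for yaw in (-.2,-.1,0):
    c=(.617,-.022)
    S=[(bailpts(c,yaw),(0,0,255)),(circ((*c,.066),.0445),(0,255,0)),(circ((*c,.010),.042),(255,255,0))]
    draw(it,"top",S,285,190,350,255,4,"/tmp/a.png"); a=cv2.imread("/tmp/a.png")
    draw(im,"side",S,270,240,335,305,4,"/tmp/a.png"); o.append(np.vstack([a,cv2.imread("/tmp/a.png")]))
cv2.imwrite("pics/tin2.png",np.hstack(o))
E
```

```text
(no output)
```

View pics/sw2.png

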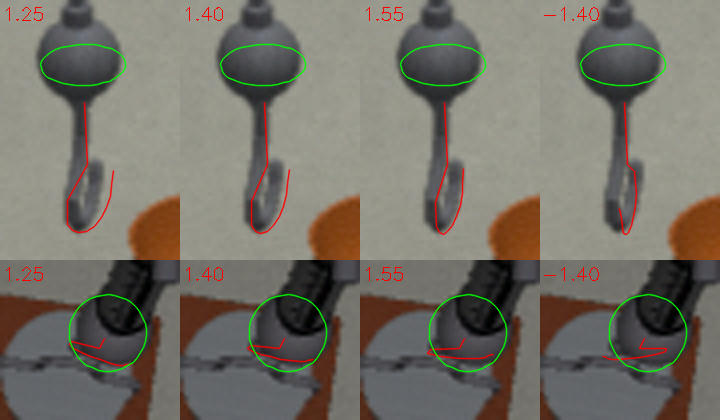

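View pics/tin2.png

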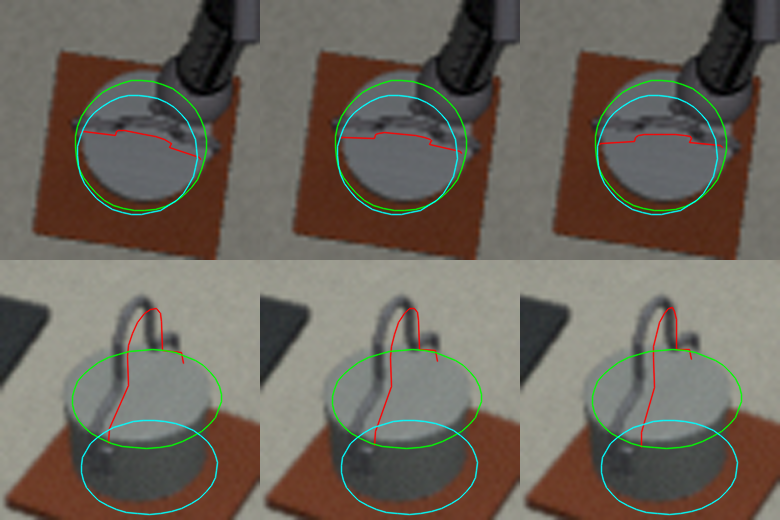

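```bash
python3 - <<'E'
from h import *
im=optics.read_camera("side"); it=optics.read_camera("top")
big=[];bt=[]
# silhouettes of ball: circle facing the camera
def sil(c,b,r):
    o,d=ray(c,(320,240)); v=(b-o)/np.linalg.norm(b-o); u=np.cross(v,[0,0,1]);u/=np.linalg.norm(u);w=np.cross(v,u)
    return np.array([b+r*(u*np.cos(t)+w*np.sin(t)) for t in np.linspace(0,6.283,40)])
for i,(b,sw) in enumerate([((.622,-.041,.322),1.45),((.623,-.043,.322),1.5),((.622,-.039,.322),1.5),((.624,-.041,.322),1.55)]):
    b=np.array(b)
    for c,m,bx,L,s in (("side",im,(285,160,330,225),big,4),("top",it,(305,195,350,235),bt,4)):
        draw(m,c,[(hookpts(b,sw),(0,0,255)),(sil(c,b,.022),(0,255,0))],*bx,s,"/tmp/a.png"); g=cv2.imread("/tmp/a.png"); L.append(g)
cv2.imwrite("pics/sw3.png",np.vstack([np.hstack(big),np.hstack(bt)]))
o=[]
for c,yaw in (((.624,-.022),-.17),((.625,-.025),-.12),((.626,-.022),-.12)):
    S=[(bailpts(c,yaw),(0,0,255)),(circ((*c,.066),.0445),(0,255,0)),(circ((*c,.010),.042),(255,255,0))]
    draw(it,"top",S,285,190,350,255,4,"/tmp/a.png"); a=cv2.imread("/tmp/a.png")
    draw(im,"side",S,270,240,335,305,4,"/tmp/a.png"); o.append(np.vstack([a,cv2.imread("/tmp/a.png")]))
cv2.imwrite("pics/tin3.png",np.hstack(o))
E
```

```text
(no output)
```

View pics/sw3.png

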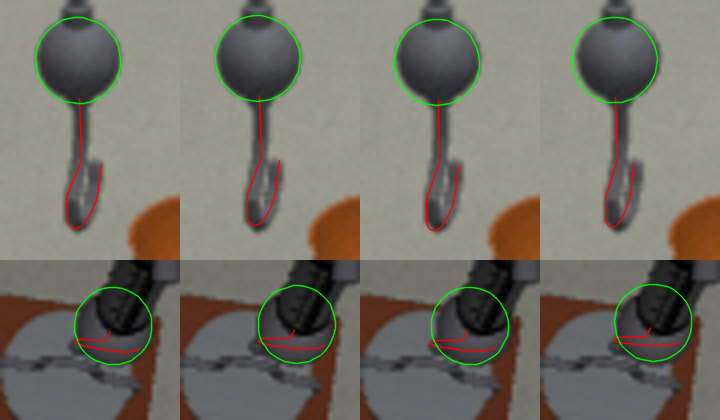

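View pics/tin3.png

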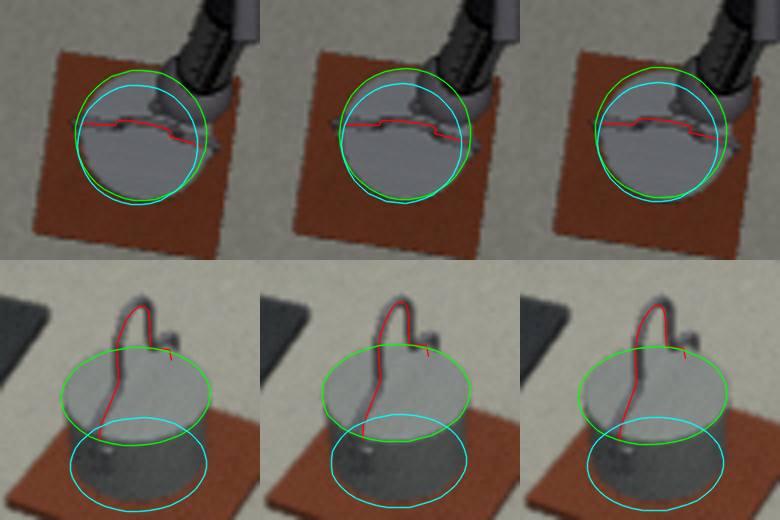

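```bash
cat >> h.py <<'E'
np.set_printoptions(precision=3,suppress=True)
PIV=np.array([0.622,-0.041,0.640])
def Rtool(phi,lean):   # azimuth the fingers point to, lean from vertical (rad); jaws horizontal
    z=np.array([np.sin(lean)*np.cos(phi),np.sin(lean)*np.sin(phi),-np.cos(lean)])
    x=np.array([np.sin(phi),-np.cos(phi),0]); return R.from_matrix(np.c_[x,np.cross(z,x),z])
def plan(tp,tR,n,p0=None,R0=None):
    """n equal rows from (p0,R0) to target, straight line"""
    s=readout.get_state()
    p=np.array(s["eef_pos"] if p0 is None else p0); Q=R.from_quat(s["tcp_rot"]) if R0 is None else R0
    w=(Q.inv()*tR).as_rotvec()/n; step=(np.array(tp)-p)/n
    out=[]
    for i in range(n):
        d=Q.inv().apply(step)*1e3; Q=Q*R.from_rotvec(w); out.append(" ".join(f"{v:.0f}" for v in d)+" "+" ".join(f"{v:.3f}" for v in w))
    for i in range(0,n,5): print("; ".join(out[i:i+5]))
    print("max step",abs(step).max()*1e3,np.linalg.norm(step)*1e3,np.linalg.norm(w))
def st():
    s=readout.get_state(); print("t",s["time"],"p",s["eef_pos"],"z",R.from_quat(s["tcp_rot"]).as_matrix()[:,2],"x",R.from_quat(s["tcp_rot"]).as_matrix()[:,0],"F",s["contact_force"],"op",s["opening"],"q",s["qpos"])
E
python3 - <<'E'
from h import *
a=onz("top",(303.5,220.5),.07);b=onz("top",(338.75,226.75),.07);print(a,b,(a+b)/2,"yaw",np.arctan2(-(a-b)[0],(a-b)[1]))
ball=np.array([.622,-.041,.322]); Q=Rtool(np.radians(45),np.radians(46)); z=Q.as_matrix()[:,2]
print(z); plan(ball-z*.13,Q,12)
E
```

```text
[0.63  0.022 0.07 ] [ 0.615 -0.073  0.07 ] [ 0.623 -0.026  0.07 ] yaw -0.15603380477674597
[ 0.509  0.509 -0.695]
-35 -42 -15 0.065 -0.017 -0.039; -33 -44 -12 0.065 -0.017 -0.039; -31 -46 -8 0.065 -0.017 -0.039; -30 -48 -5 0.065 -0.017 -0.039; -28 -49 -1 0.065 -0.017 -0.039
-26 -50 3 0.065 -0.017 -0.039; -24 -51 6 0.065 -0.017 -0.039; -22 -51 10 0.065 -0.017 -0.039; -20 -51 14 0.065 -0.017 -0.039; -17 -51 17 0.065 -0.017 -0.039
-15 -50 21 0.065 -0.017 -0.039; -13 -49 24 0.065 -0.017 -0.039
max step 45.0092871701983 56.34449624398141 0.07811709187237723
```

```bash
python3 -m crank '-35 -42 -15 0.065 -0.017 -0.039; -33 -44 -12 0.065 -0.017 -0.039; -31 -46 -8 0.065 -0.017 -0.039; -30 -48 -5 0.065 -0.017 -0.039; -28 -49 -1 0.065 -0.017 -0.039' 1 40
python3 -m crank '-26 -50 3 0.065 -0.017 -0.039; -24 -51 6 0.065 -0.017 -0.039; -22 -51 10 0.065 -0.017 -0.039; -20 -51 14 0.065 -0.017 -0.039; -17 -51 17 0.065 -0.017 -0.039'
python3 - <<'E'
from h import *
st()
ball=np.array([.622,-.041,.322]); Q=Rtool(np.radians(45),np.radians(46)); z=Q.as_matrix()[:,2]
plan(ball-z*.13,Q,4)
E
```

```text
time: 1.88
eef_pos: [0.3447, -0.4204, 0.3079]
tcp_rot: [0.844, -0.509, 0.064, -0.155]
contact_force: [1.0, -0.7, -0.6]
opening: 1.0
time: 2.5
eef_pos: [0.4969, -0.1949, 0.3836]
tcp_rot: [0.855, -0.401, 0.124, -0.304]
contact_force: [0.5, 0.2, -0.4]
opening: 1.001
t 2.5 p [ 0.497 -0.195  0.384] z [ 0.456  0.421 -0.784] x [ 0.648 -0.761 -0.032] F [ 0.465  0.157 -0.439] op 1.0012822342351326 q [-0.873 -0.202  1.904  0.671  1.498 -0.067]
-7 -24 10 0.033 -0.008 -0.020; -7 -24 11 0.033 -0.008 -0.020; -6 -24 12 0.033 -0.008 -0.020; -6 -24 13 0.033 -0.008 -0.020
max step 21.93204507435336 27.382275067399824 0.03956292131137614
```

```bash
python3 -m crank '-7 -24 10 0.033 -0.008 -0.020; -7 -24 11 0.033 -0.008 -0.020; -6 -24 12 0.033 -0.008 -0.020; -6 -24 13 0.033 -0.008 -0.020; 0 0 0 0 0 0'
python3 - <<'E'
from h import *
st()
ball=np.array([.622,-.041,.322]); Q=Rtool(np.radians(45),np.radians(46)); z=Q.as_matrix()[:,2]
plan(ball-z*.06,Q,2)
crop("side",220,60,420,260,3,"pics/s4.png")
crop("top",250,130,450,290,3.7,"pics/t4.png")
E
```

```text
time: 3.12
eef_pos: [0.5555, -0.1077, 0.4123]
tcp_rot: [0.851, -0.352, 0.148, -0.36]
contact_force: [0.2, -0.6, 0.4]
opening: 1.001
t 3.125 p [ 0.555 -0.108  0.412] z [ 0.505  0.509 -0.697] x [ 0.708 -0.706 -0.002] F [ 0.209 -0.608  0.355] op 1.0009912176637576 q [-0.708 -0.198  1.888  0.807  1.435 -0.032]
0 -0 35 0.001 0.002 -0.000; 0 -0 35 0.001 0.002 -0.000
max step 24.303177697390876 35.2355213835439 0.0020751606415931856
```

View pics/s4.png

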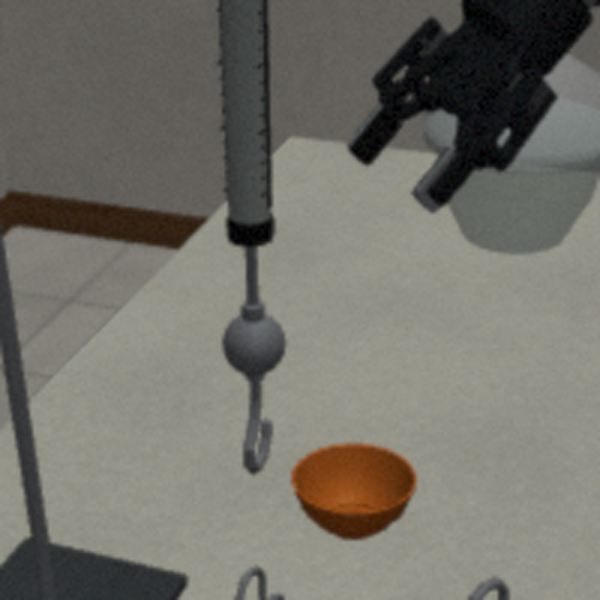

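View pics/t4.png

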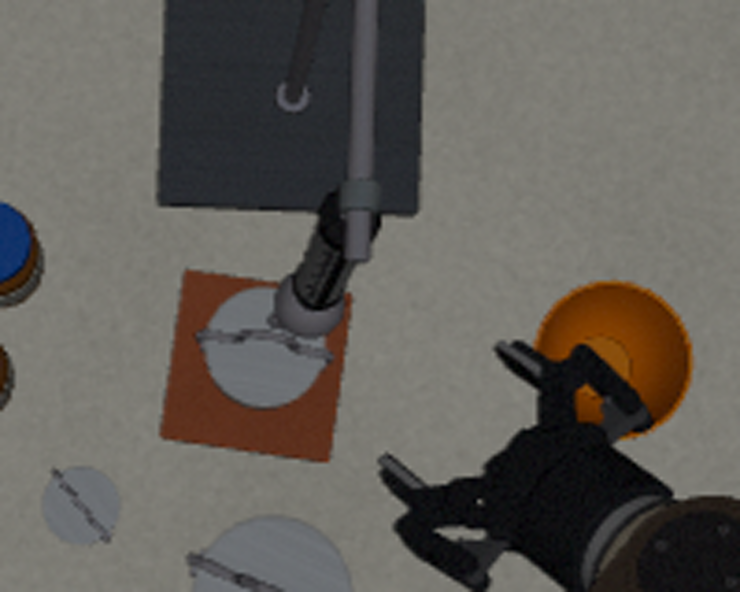

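The gripper stands behind and above the ball (side crop 254,343), with its jaws square to the approach. I'll go in along the tool z axis.

```bash
python3 -m crank '0 0 35 0.001 0.002 0; 0 0 35 0.001 0.002 0; 0 0 25 0 0 0; 0 0 0 0 0 0'
python3 - <<'E'
from h import *
st()
ball=np.array([.622,-.041,.322]); Q=Rtool(np.radians(45),np.radians(46)); z=Q.as_matrix()[:,2]
plan(ball+z*.019,Q,2)
crop("side",250,110,350,210,6,"pics/s5.png")
crop("top",290,170,390,270,6,"pics/t5.png")
E
```

```text
time: 3.72
eef_pos: [0.6029, -0.0602, 0.3436]
tcp_rot: [0.85, -0.354, 0.148, -0.361]
contact_force: [0.1, -0.2, -0.1]
opening: 1.002
t 3.725 p [ 0.603 -0.06   0.344] z [ 0.507  0.508 -0.696] x [ 0.705 -0.709 -0.004] F [ 0.13  -0.22  -0.064] op 1.0021379366252194 q [-0.572 -0.106  1.931  0.834  1.244 -0.035]
0 -2 27 0.001 0.001 -0.002; -0 -2 27 0.001 0.001 -0.002
max step 17.374806484716178 26.766421003287412 0.002657441339182907
```

View pics/s5.png

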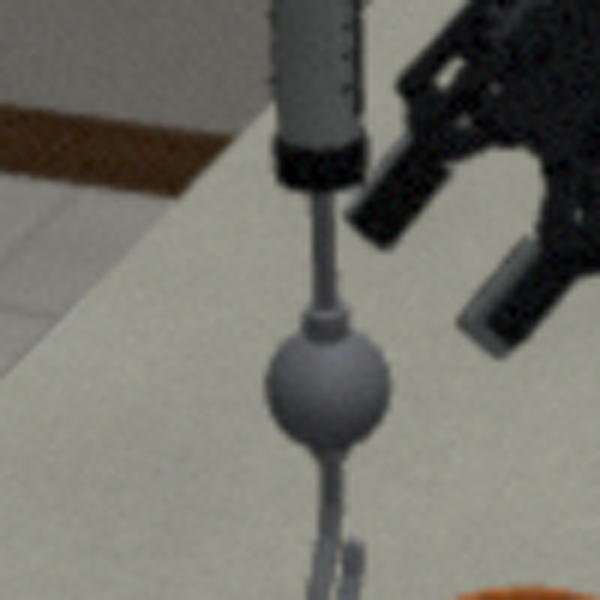

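View pics/t5.png

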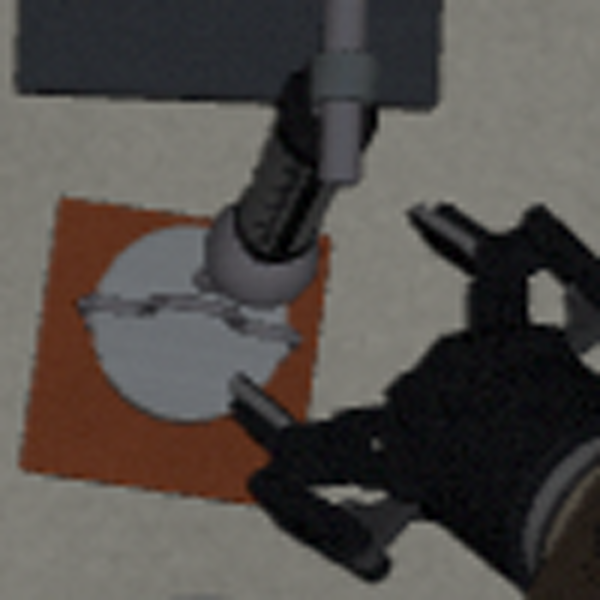

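```bash
python3 - <<'E'
from h import *
s=readout.get_state(); z=R.from_quat(s["tcp_rot"]).as_matrix()[:,2]
for d in(0,.013,.03): print(proj("side",s["eef_pos"]-z*d),proj("top",s["eef_pos"]-z*d))
print(tri((322.8,158),(344,219)))
print(tri((250+329/6,110+387/6),(290+263/6,170+256/6)))
E
```

```text
[[315.664 161.134]] [[342.429 217.953]]
[[319.725 156.227]] [[345.676 220.458]]
[[325.069 149.771]] [[349.993 223.789]]
(array([ 0.596, -0.065,  0.353]), array([-3.337, -0.365]), array([0.455, 1.682]))
(array([ 0.619, -0.043,  0.322]), array([0.827, 0.078]), array([-0.125, -0.408]))
```

```bash
python3 -m crank '0 -1 20 0 0 0; 0 -1 20 0 0 0; 0 -1 13 0 0 0; 0 0 0 0 0 0'
python3 - <<'E'
from h import *
st()
ball=np.array([.622,-.041,.322]); Q=Rtool(np.radians(45),np.radians(46)); z=Q.as_matrix()[:,2]
plan(ball+z*.019,Q,1)
crop("side",250,110,350,210,6,"pics/s6.png")
crop("top",290,170,390,270,6,"pics/t6.png")
E
```

```text
time: 4.32
eef_pos: [0.632, -0.0323, 0.3111]
tcp_rot: [0.85, -0.354, 0.15, -0.361]
contact_force: [0.1, -0.9, 1.3]
opening: 1.003
t 4.325 p [ 0.632 -0.032  0.311] z [ 0.509  0.507 -0.695] x [ 0.705 -0.709 -0.001] F [ 0.091 -0.86   1.254] op 1.0033253492182863 q [-0.496 -0.04   1.929  0.857  1.144 -0.038]
-1 1 2 0.001 -0.002 -0.002
max step 2.3419042915184263 2.545489648600653 0.003026966858390684
```

View pics/s6.png

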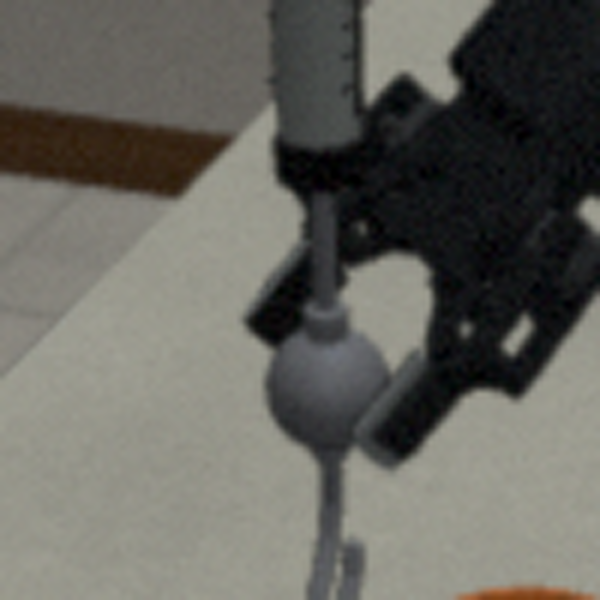

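View pics/t6.png

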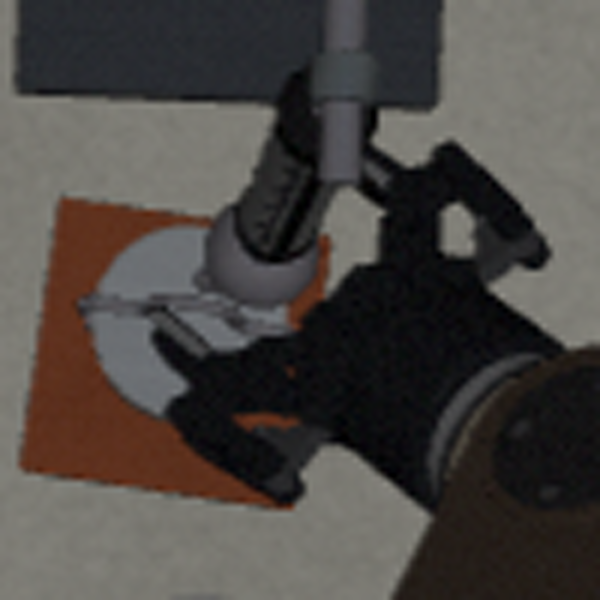

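The ball (side crop 329,387) lies midway between the two pads, so I'll close.

```bash
python3 -m crank '-1 1 2 0 0 0; 0 0 0 0 0 0; 0 0 0 0 0 0; 0 0 0 0 0 0; 0 0 0 0 0 0' -1 60
python3 -m crank '0 0 0 0 0 0; 0 0 0 0 0 0'
python3 - <<'E'
from h import *
st()
crop("side",250,110,350,210,6,"pics/s7.png")
crop("top",290,170,390,270,6,"pics/t7.png")
E
```

```text
time: 5.05
eef_pos: [0.6321, -0.0309, 0.3095]
tcp_rot: [0.85, -0.354, 0.15, -0.361]
contact_force: [-0.0, 0.8, 2.2]
opening: 0.487
time: 5.3
eef_pos: [0.632, -0.0309, 0.3094]
tcp_rot: [0.85, -0.354, 0.15, -0.361]
contact_force: [0.2, 0.5, 2.3]
opening: 0.489
t 5.3 p [ 0.632 -0.031  0.309] z [ 0.51   0.507 -0.695] x [ 0.705 -0.709  0.   ] F [0.193 0.53  2.255] op 0.4886934094670839 q [-0.494 -0.04   1.932  0.859  1.14  -0.039]
```

View pics/s7.png

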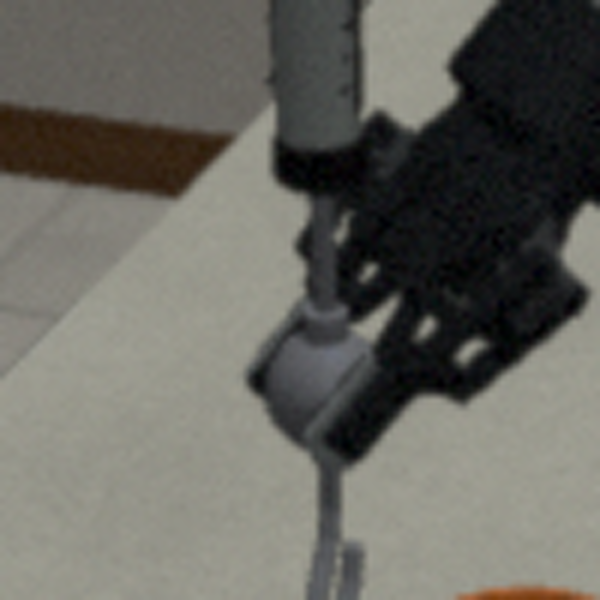

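View pics/t7.png

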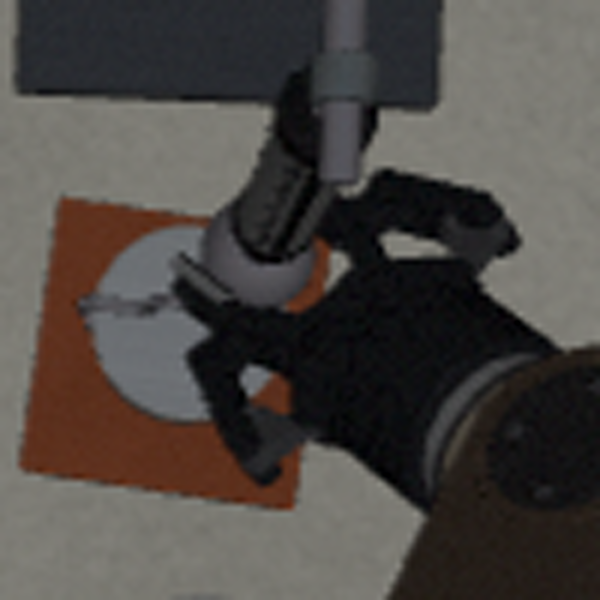

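```bash
python3 -m crank '0 0 0 0 0 0; 0 0 3 0 0 0; 0 0 0 0 0 0' 0.4 60
python3 -m crank '0 0 0 0 0 0; 0 0 0 0 0 0; 0 0 0 0 0 0; 0 0 0 0 0 0; 0 0 0 0 0 0' -1 80
python3 - <<'E'
from h import *
st()
E
```

```text
time: 5.78
eef_pos: [0.6331, -0.0291, 0.306]
tcp_rot: [0.85, -0.354, 0.149, -0.361]
contact_force: [-0.5, 0.3, 0.3]
opening: 0.7
time: 6.4
eef_pos: [0.6334, -0.0294, 0.307]
tcp_rot: [0.85, -0.354, 0.15, -0.361]
contact_force: [0.0, 0.4, 0.1]
opening: 0.484
t 6.4 p [ 0.633 -0.029  0.307] z [ 0.51   0.507 -0.695] x [ 0.705 -0.709 -0.   ] F [0.025 0.351 0.138] op 0.4841400240397195 q [-0.49  -0.036  1.932  0.861  1.135 -0.04 ]
```

```bash
cat >> h.py <<'E'
GO=.022
def ballest():
    s=readout.get_state(); z=R.from_quat(s["tcp_rot"]).as_matrix()[:,2]; return s["eef_pos"]-GO*z
def planb(ball1,phi1,n,lean=np.radians(46),ball0=None,phi0=None,off=np.zeros(3)):
    """rows moving ball centre straight from ball0 to ball1 while azimuth goes phi0->phi1 (deg)"""
    s=readout.get_state(); Q=R.from_quat(s["tcp_rot"]); z=Q.as_matrix()[:,2]
    p=np.array(s["eef_pos"]); b0=p-GO*z if ball0 is None else np.array(ball0)
    phi0=np.degrees(np.arctan2(z[1],z[0])) if phi0 is None else phi0
    out=[];
    for i in range(1,n+1):
        f=i/n; Q1=Rtool(np.radians(phi0+(phi1-phi0)*f),lean); p1=b0+(np.array(ball1)-b0)*f+GO*Q1.as_matrix()[:,2]
        d=Q.inv().apply(p1-p)*1e3; w=(Q.inv()*Q1).as_rotvec()
        out.append(" ".join(f"{v:.1f}" for v in d)+" "+" ".join(f"{v:.3f}" for v in w))
        # follow what the rounded row does
        p=p+Q.apply(np.round(d,1)/1e3); Q=Q*R.from_rotvec(np.round(w,3))
    for i in range(0,n,5): print("; ".join(out[i:i+5]))
    print("from",b0,phi0,"end",p-GO*Q.as_matrix()[:,2])
E
python3 - <<'E'
from h import *
b=ballest(); print(b); planb(b-[0,0,.006],45,2)
E
```

```text
[ 0.622 -0.041  0.322]
-0.0 2.1 2.1 0.001 -0.001 -0.001; -0.0 2.2 2.1 -0.000 -0.001 -0.001
from [ 0.622 -0.041  0.322] 44.83700258765696 end [ 0.622 -0.041  0.316]
```

```bash
python3 -m crank '0 2.1 2.1 0 0 0; 0 2.2 2.1 0 0 0; 0 0 0 0 0 0; 0 0 0 0 0 0'
python3 - <<'E'
from h import *
st(); b=ballest(); planb(b-[0,0,.010],45,3)
E
```

```text
time: 6.9
eef_pos: [0.6335, -0.0294, 0.3011]
tcp_rot: [0.85, -0.354, 0.15, -0.361]
contact_force: [0.7, 0.2, 2.1]
opening: 0.48
t 6.9 p [ 0.634 -0.029  0.301] z [ 0.51   0.507 -0.695] x [ 0.705 -0.709 -0.   ] F [0.653 0.228 2.117] op 0.4802062934506086 q [-0.49  -0.03   1.938  0.865  1.127 -0.05 ]
-0.0 2.4 2.3 0.000 -0.001 -0.001; -0.0 2.4 2.3 0.000 -0.000 -0.001; -0.0 2.4 2.3 0.000 -0.001 -0.000
from [ 0.622 -0.041  0.316] 44.825722177252764 end [ 0.622 -0.041  0.306]
```

```bash
python3 -m crank '0 2.4 2.3 0 0 0; 0 2.4 2.3 0 0 0; 0 2.4 2.3 0 0 0; 0 0 0 0 0 0'
python3 - <<'E'
from h import *
st(); 
crop("side",250,110,350,210,6,"pics/s8.png");print(readout.get_state()["contact_force"],readout.get_state()["opening"])
E
```

```text
time: 7.4
eef_pos: [0.6332, -0.0293, 0.2904]
tcp_rot: [0.85, -0.354, 0.149, -0.361]
contact_force: [-0.7, 0.4, 2.4]
opening: 0.483
t 7.4 p [ 0.633 -0.029  0.29 ] z [ 0.509  0.507 -0.695] x [ 0.705 -0.709 -0.001] F [-0.664  0.393  2.396] op 0.48270886334797247 q [-0.49  -0.021  1.949  0.872  1.115 -0.066]
[-0.741 -1.062  2.858] 0.48479550518132825
```

View pics/s8.png

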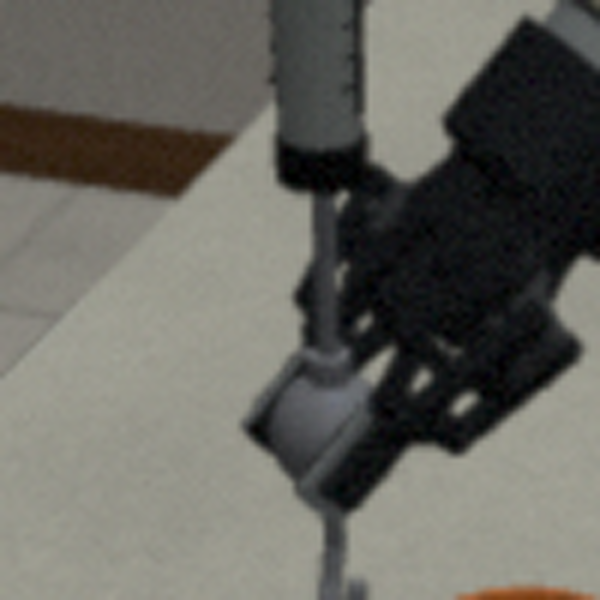

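The grip holds: the ball has come down about 16 mm and the force matches the spring. Next I'll turn the ball about −92°.

```bash
python3 - <<'E'
from h import *
b=ballest(); planb([.622,-.041,.290],-47,15)
E
```

```text
1.7 0.8 0.7 0.001 0.077 0.073; 1.7 0.9 0.6 -0.000 0.077 0.075; 1.7 0.8 0.7 -0.000 0.077 0.074; 1.8 0.9 0.6 -0.000 0.077 0.074; 1.7 0.8 0.7 -0.000 0.077 0.074
1.7 0.9 0.7 -0.000 0.076 0.074; 1.7 0.8 0.6 -0.000 0.077 0.075; 1.7 0.9 0.7 -0.000 0.077 0.074; 1.7 0.8 0.7 -0.000 0.077 0.074; 1.8 0.8 0.7 -0.000 0.077 0.074
1.7 0.9 0.6 -0.000 0.077 0.075; 1.7 0.8 0.7 -0.000 0.077 0.074; 1.7 0.8 0.7 -0.000 0.077 0.074; 1.8 0.8 0.7 -0.000 0.077 0.074; 1.7 0.9 0.7 -0.000 0.077 0.074
from [ 0.622 -0.04   0.306] 44.86377143340399 end [ 0.622 -0.041  0.29 ]
```

```bash
for i in 1; do python3 -m crank '1.7 0.8 0.7 0 0.077 0.074; 1.7 0.9 0.6 0 0.077 0.074; 1.7 0.8 0.7 0 0.077 0.074; 1.8 0.9 0.6 0 0.077 0.074; 1.7 0.8 0.7 0 0.077 0.074'; python3 -m crank '1.7 0.9 0.7 0 0.077 0.074; 1.7 0.8 0.6 0 0.077 0.075; 1.7 0.9 0.7 0 0.077 0.074; 1.7 0.8 0.7 0 0.077 0.074; 1.8 0.8 0.7 0 0.077 0.074'; done
python3 - <<'E'
from h import *
st(); planb([.622,-.041,.290],-47,5)
E
```

```text
time: 8.07
eef_pos: [0.6377, -0.0373, 0.2863]
tcp_rot: [0.725, -0.567, 0.242, -0.308]
contact_force: [0.3, -0.2, 3.3]
opening: 0.479
time: 8.7
eef_pos: [0.6375, -0.0452, 0.281]
tcp_rot: [-0.563, 0.728, -0.309, 0.238]
contact_force: [0.1, -1.5, 2.7]
opening: 0.48
t 8.7 p [ 0.637 -0.045  0.281] z [ 0.695 -0.182 -0.695] x [-0.252 -0.968  0.002] F [ 0.103 -1.467  2.671] op 0.4797392136681608 q [-0.218 -0.17   2.104 -0.069  0.407  1.658]
1.8 1.0 0.8 0.001 0.081 0.081; 1.7 1.0 0.8 -0.000 0.081 0.078; 1.8 1.0 0.7 -0.000 0.081 0.079; 1.8 1.0 0.8 -0.000 0.081 0.078; 1.8 1.0 0.8 -0.000 0.081 0.078
from [ 0.622 -0.041  0.296] -14.70503104676971 end [ 0.622 -0.041  0.29 ]
```

```bash
python3 -m crank '1.8 1 0.8 0 0.081 0.08; 1.7 1 0.8 0 0.081 0.078; 1.8 1 0.8 0 0.081 0.079; 1.8 1 0.8 0 0.081 0.078; 1.8 1 0.8 0 0.081 0.078'; python3 -m crank '0 0 0 0 0 0'
python3 - <<'E'
from h import *
st(); print(ballest())
im=crop("side",250,140,350,270,5.9,"pics/s9.png")
it=crop("top",280,170,380,270,6,"pics/t9.png")
E
```

```text
time: 9.32
eef_pos: [0.6328, -0.052, 0.2743]
tcp_rot: [-0.354, 0.851, -0.359, 0.147]
contact_force: [-1.1, -0.5, 4.0]
opening: 0.486
time: 9.45
eef_pos: [0.6332, -0.0512, 0.2737]
tcp_rot: [-0.357, 0.85, -0.358, 0.148]
contact_force: [-1.2, -1.2, 4.8]
opening: 0.481
t 9.45 p [ 0.633 -0.051  0.274] z [ 0.507 -0.504 -0.699] x [-0.701 -0.713  0.004] F [-1.188 -1.24   4.831] op 0.4812877909035157 q [-0.053 -0.046  2.003 -0.817  0.712  2.802]
[ 0.622 -0.04   0.289]
```

View pics/s9.png

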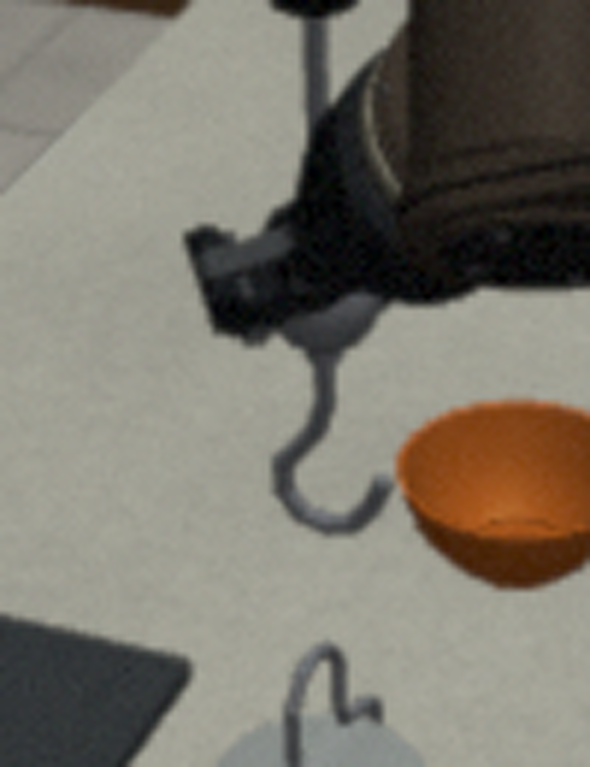

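View pics/t9.png

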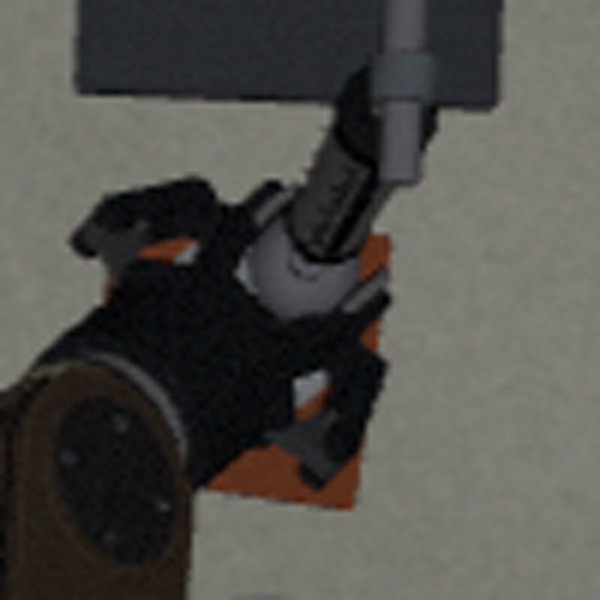

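The hook now lies across the bail, with its tip (side crop 385,485) toward world −x. Joint 6 is close to its limit though, so I'll ease the ball up to the stop, let go, and regrip at a different azimuth.

```bash
python3 - <<'E'
from h import *
b=ballest(); planb([.622,-.041,.299],-45,2);planb([.622,-.041,.322],-45,6)
it=optics.read_camera("side"); o=[]
for sw in(-.3,-.15,0,.15):
    draw(it,"side",[(hookpts(np.array([.622,-.041,.289]),sw),(0,0,255))],285,180,330,240,4.4,"/tmp/a.png"); o.append(cv2.imread("/tmp/a.png"))
cv2.imwrite("pics/sw4.png",np.hstack(o))
E
```

```text
-0.1 -4.0 -3.3 0.007 0.001 0.008; -0.1 -3.9 -3.4 0.000 0.001 0.001
from [ 0.621 -0.041  0.289] -44.847625000650375 end [ 0.622 -0.041  0.299]
-0.0 -4.2 -3.8 0.007 0.000 0.007; -0.0 -4.0 -3.8 0.000 0.001 0.001; -0.1 -4.1 -3.7 0.000 -0.000 -0.000; -0.0 -4.0 -3.8 0.000 0.000 0.000; -0.0 -4.1 -3.8 0.000 0.001 0.001
-0.1 -4.0 -3.8 0.000 -0.000 -0.000
from [ 0.621 -0.041  0.289] -44.847625000650375 end [ 0.622 -0.041  0.322]
```

View pics/sw4.png

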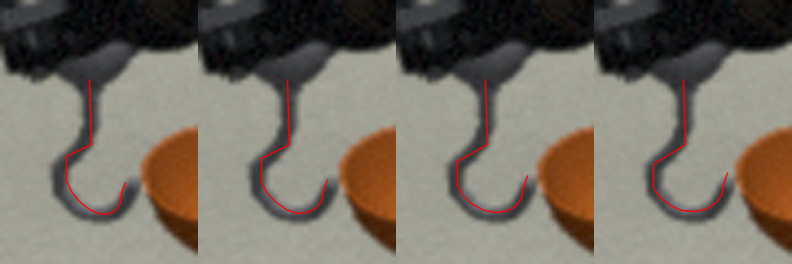

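```bash
python3 -m crank '0 -4 -3.4 0 0 0; 0 -4 -3.6 0 0 0; 0 -4 -3.7 0 0 0'; python3 -c "
from h import *
st();print(ballest())"
```

```text
time: 9.98
eef_pos: [0.6328, -0.0525, 0.2896]
tcp_rot: [-0.356, 0.85, -0.358, 0.147]
contact_force: [-0.7, -0.8, 2.9]
opening: 0.485
t 9.975 p [ 0.633 -0.052  0.29 ] z [ 0.505 -0.505 -0.7  ] x [-0.703 -0.711  0.005] F [-0.655 -0.832  2.915] op 0.48535685630556136 q [-0.055 -0.062  1.988 -0.79   0.734  2.767]
[ 0.622 -0.041  0.305]
```

```bash
python3 -m crank '0 -4 -3.6 0 0 0; 0 -4 -3.6 0 0 0; 0 -3 -2.8 0 0 0; 0 0 0 0 0 0; 0 0 0 0 0 0'; python3 -m crank '0 0 0 0 0 0; 0 0 0 0 0 0; 0 0 0 0 0 0; 0 0 -15 0 0 0; 0 0 -35 0 0 0' 1; python3 -m crank '0 0 -35 0 0 0; 0 0 -35 0 0 0; 0 0 0 0 0 0'; python3 - <<'E'
from h import *
st();print(ballest())
Q=Rtool(np.radians(25),np.radians(46)); z=Q.as_matrix()[:,2]
ball=np.array([.622,-.041,.322])
plan(ball-z*.11,Q,10)
crop("side",250,110,350,240,5.9,"pics/s10.png")
E
```

```text
time: 10.6
eef_pos: [0.6332, -0.0526, 0.3034]
tcp_rot: [-0.356, 0.851, -0.358, 0.147]
contact_force: [-0.6, -1.8, 2.1]
opening: 0.481
time: 11.22
eef_pos: [0.6071, -0.0273, 0.3379]
tcp_rot: [-0.356, 0.851, -0.358, 0.145]
contact_force: [0.1, -0.7, 0.3]
opening: 1.003
time: 11.6
eef_pos: [0.5728, 0.0094, 0.3923]
tcp_rot: [-0.356, 0.85, -0.359, 0.15]
contact_force: [-0.0, -0.0, -0.0]
opening: 1.004
t 11.6 p [0.573 0.009 0.392] z [ 0.511 -0.503 -0.697] x [-0.701 -0.713  0.   ] F [-0.041 -0.007 -0.028] op 1.004378243775784 q [ 0.075 -0.249  1.966 -0.716  0.966  2.703]
[0.562 0.02  0.408]
8 -3 3 0.000 -0.087 -0.084; 8 -3 2 0.000 -0.087 -0.084; 8 -2 1 0.000 -0.087 -0.084; 9 -1 1 0.000 -0.087 -0.084; 9 -1 -0 0.000 -0.087 -0.084
9 0 -1 0.000 -0.087 -0.084; 8 1 -2 0.000 -0.087 -0.084; 8 2 -2 0.000 -0.087 -0.084; 8 2 -3 0.000 -0.087 -0.084; 7 3 -4 0.000 -0.087 -0.084
max step 8.38298143507737 8.700298211961499 0.12133652232042984
```

View pics/s10.png

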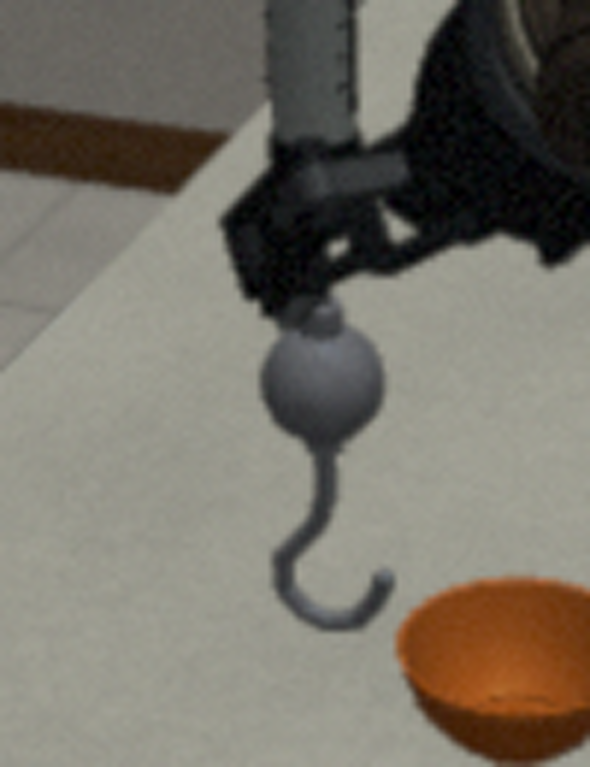

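```bash
python3 - <<'E'
from h import *
Q=Rtool(np.radians(40),np.radians(46)); z=Q.as_matrix()[:,2]
ball=np.array([.622,-.041,.322])
plan(ball-z*.12,Q,10)
E
```

```text
9 -5 3 0.001 -0.106 -0.103; 9 -4 2 0.001 -0.106 -0.103; 10 -3 1 0.001 -0.106 -0.103; 10 -2 0 0.001 -0.106 -0.103; 11 -1 -1 0.001 -0.106 -0.103
11 -0 -2 0.001 -0.106 -0.103; 10 1 -3 0.001 -0.106 -0.103; 10 2 -4 0.001 -0.106 -0.103; 9 3 -5 0.001 -0.106 -0.103; 8 4 -6 0.001 -0.106 -0.103
max step 10.522192280305129 10.766820339540708 0.1476182120421314
```

```bash
python3 -m crank '9 -5 3 0.001 -0.106 -0.103; 9 -4 2 0.001 -0.106 -0.103; 10 -3 1 0.001 -0.106 -0.103; 10 -2 0 0.001 -0.106 -0.103; 11 -1 -1 0.001 -0.106 -0.103'; python3 -m crank '11 0 -2 0.001 -0.106 -0.103; 10 1 -3 0.001 -0.106 -0.103; 10 2 -4 0.001 -0.106 -0.103; 9 3 -5 0.001 -0.106 -0.103; 8 4 -6 0.001 -0.106 -0.103'; python3 -m crank '0 0 0 0 0 0'
python3 - <<'E'
from h import *
st()
Q=Rtool(np.radians(40),np.radians(46)); z=Q.as_matrix()[:,2]
ball=np.array([.622,-.041,.322])
plan(ball-z*.12,Q,1);plan(ball+z*.022,Q,5)
E
```

```text
time: 12.28
eef_pos: [0.5615, -0.0355, 0.389]
tcp_rot: [-0.603, 0.703, -0.287, 0.246]
contact_force: [0.4, 1.0, -0.7]
opening: 0.998
time: 12.9
eef_pos: [0.5454, -0.0844, 0.3945]
tcp_rot: [0.803, -0.459, 0.18, -0.335]
contact_force: [-0.3, 1.0, 0.1]
opening: 1.004
time: 13.02
eef_pos: [0.5461, -0.0857, 0.394]
tcp_rot: [0.801, -0.462, 0.18, -0.335]
contact_force: [-0.4, -0.5, -0.0]
opening: 1.002
t 13.025 p [ 0.546 -0.086  0.394] z [ 0.598  0.37  -0.711] x [ 0.508 -0.861 -0.021] F [-0.426 -0.541 -0.035] op 1.0017606607515113 q [-0.655 -0.328  2.018  0.771  1.233  0.207]
14 -10 -6 0.022 -0.103 -0.131
max step 11.364261789359398 18.483515213423843 0.1676630721162247
-0 -2 27 0.004 -0.021 -0.026; 0 -2 27 0.004 -0.021 -0.026; 1 -2 27 0.004 -0.021 -0.026; 2 -2 27 0.004 -0.021 -0.026; 2 -2 27 0.004 -0.021 -0.026
max step 17.600815222893715 27.105720183384506 0.033532614423244934
```

```bash
python3 -m crank '7 -5 -3 0.011 -0.052 -0.066; 7 -5 -3 0.011 -0.052 -0.066; 0 0 0 0 0 0'
python3 - <<'E'
from h import *
st()
Q=Rtool(np.radians(40),np.radians(46)); z=Q.as_matrix()[:,2]
ball=np.array([.622,-.041,.322])
plan(ball+z*.022,Q,5)
crop("side",250,110,350,240,5.9,"pics/s11.png")
E
```

```text
time: 13.4
eef_pos: [0.5563, -0.0936, 0.4063]
tcp_rot: [0.835, -0.387, 0.165, -0.354]
contact_force: [-0.0, -0.0, -0.4]
opening: 0.997
t 13.4 p [ 0.556 -0.094  0.406] z [ 0.55   0.464 -0.694] x [ 0.646 -0.763  0.002] F [-0.018 -0.04  -0.366] op 0.9970666599990197 q [-0.68  -0.247  1.94   0.81   1.349  0.041]
0 0 28 -0.000 0.000 0.001; 0 0 28 -0.000 0.000 0.001; 0 0 28 -0.000 0.000 0.001; 0 0 28 -0.000 0.000 0.001; 0 0 28 -0.000 0.000 0.001
max step 19.921798944650494 28.224788332820577 0.0009365038630045238
```

View pics/s11.png

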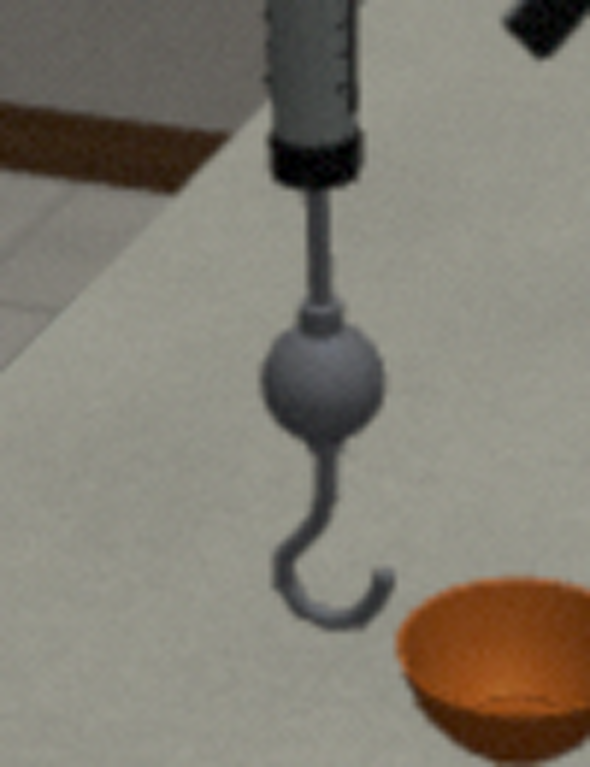

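The ball hangs still, and the hook is in view with its tip at side crop (385,580). I'll go in and grip again.

```bash
python3 -m crank '0 0 30 0 0 0; 0 0 30 0 0 0; 0 0 30 0 0 0; 0 0 25 0 0 0; 0 0 15 0 0 0'; python3 - <<'E'
from h import *
st()
Q=Rtool(np.radians(40),np.radians(46)); z=Q.as_matrix()[:,2]
ball=np.array([.622,-.041,.322])
plan(ball+z*.022,Q,1)
E
```

```text
time: 14.08
eef_pos: [0.6272, -0.0314, 0.3154]
tcp_rot: [0.836, -0.386, 0.165, -0.354]
contact_force: [-0.4, -0.8, 0.2]
opening: 1.002
t 14.075 p [ 0.627 -0.031  0.315] z [ 0.549  0.465 -0.695] x [ 0.648 -0.762  0.002] F [-0.416 -0.782  0.157] op 1.0021097631915212 q [-0.49  -0.084  1.963  0.855  1.089  0.026]
4 2 10 -0.000 0.004 0.006
max step 8.69451170225527 11.140391167183097 0.00720255719582845
```

```bash
python3 -m crank '3 2 10 0 0.004 0.006; 0 0 0 0 0 0'; python3 -m crank '0 0 0 0 0 0; 0 0 0 0 0 0; 0 0 0 0 0 0; 0 0 0 0 0 0; 0 0 0 0 0 0' -1 80; python3 -m crank '0 0 0 0 0 0; 0 0 0 0 0 0' ; python3 - <<'E'
from h import *
st(); print(ballest())
crop("side",250,110,350,240,5.9,"pics/s12.png")
E
```

```text
time: 14.32
eef_pos: [0.6339, -0.0314, 0.3081]
tcp_rot: [0.834, -0.389, 0.166, -0.354]
contact_force: [0.4, 0.2, 0.8]
opening: 1.0
time: 14.95
eef_pos: [0.6343, -0.0317, 0.3095]
tcp_rot: [0.834, -0.388, 0.167, -0.354]
contact_force: [-0.5, -1.4, 1.1]
opening: 0.481
time: 15.2
eef_pos: [0.6341, -0.0315, 0.3088]
tcp_rot: [0.834, -0.389, 0.167, -0.354]
contact_force: [-0.1, -0.8, 2.4]
opening: 0.48
t 15.2 p [ 0.634 -0.032  0.309] z [ 0.553  0.461 -0.694] x [ 0.643 -0.766  0.003] F [-0.142 -0.781  2.377] op 0.48007579498889186 q [-0.484 -0.066  1.958  0.862  1.07   0.023]
[ 0.622 -0.042  0.324]
```

View pics/s12.png

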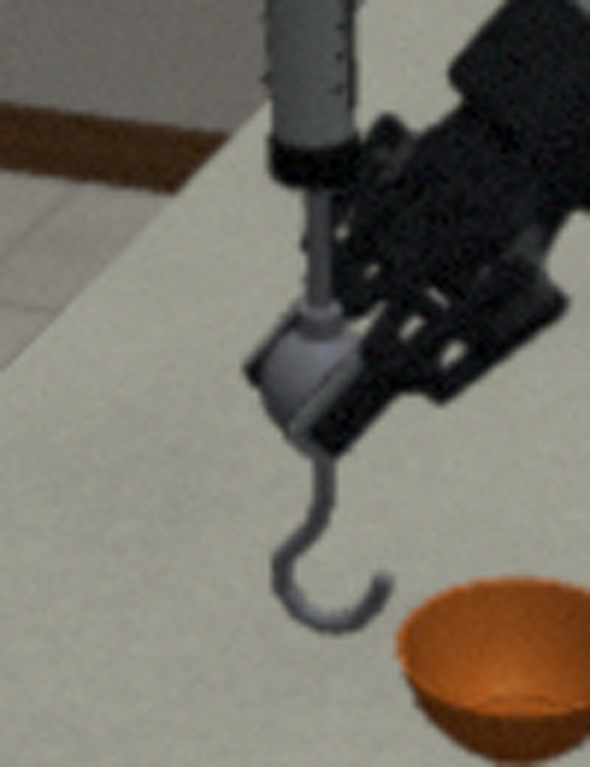

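```bash
cat >> h.py <<'E'
def Rtilt(ball):
    d=(ball-PIV)/np.linalg.norm(ball-PIV); a=np.cross([0,0,-1],d); s=np.linalg.norm(a)
    return R.identity() if s<1e-9 else R.from_rotvec(a/s*np.arcsin(s))
def plant_(ball1,n,phi=40,lean=np.radians(46)):
    """ball to ball1 in n rows, tool tilting with the rod, from the measured pose"""
    s=readout.get_state(); Q=R.from_quat(s["tcp_rot"]); p=np.array(s["eef_pos"]); Q0=Q
    b0=p-GO*Q.as_matrix()[:,2]; ball1=np.array(ball1); Qe=Rtilt(ball1)*Rtool(np.radians(phi),lean)
    wt=(Q0.inv()*Qe).as_rotvec(); out=[]
    for i in range(1,n+1):
        f=i/n; Q1=Q0*R.from_rotvec(wt*f); p1=b0+(ball1-b0)*f+GO*Q1.as_matrix()[:,2]
        d=np.round(Q.inv().apply(p1-p)*1e3,1); w=np.round((Q.inv()*Q1).as_rotvec(),3)
        out.append(" ".join(f"{v:.1f}" for v in d)+" "+" ".join(f"{v:.3f}" for v in w)); p=p+Q.apply(d/1e3); Q=Q*R.from_rotvec(w)
    for i in range(0,n,5): print("; ".join(out[i:i+5]))
    print("from",b0,"end",p-GO*Q.as_matrix()[:,2], "rodext",np.linalg.norm(b0-PIV)-.318)
E
python3 - <<'E'
from h import *
plant_([.653,-.031,.26],5)
E
```

```text
2.4 4.6 13.3 0.016 0.004 -0.004; 2.4 4.9 13.2 0.015 0.004 -0.005; 2.2 5.0 13.2 0.016 0.004 -0.004; 2.2 5.3 13.1 0.015 0.004 -0.004; 2.2 5.5 13.0 0.016 0.005 -0.004
from [ 0.622 -0.042  0.324] end [ 0.653 -0.031  0.26 ] rodext -0.0019965391346716266
```

```bash
python3 -m crank '2.4 4.6 13.3 0.016 0.004 -0.004; 2.4 4.9 13.2 0.015 0.004 -0.005; 2.2 5 13.2 0.016 0.004 -0.004; 2.2 5.3 13.1 0.015 0.004 -0.004; 2.2 5.5 13 0.016 0.005 -0.004'; python3 -m crank '0 0 0 0 0 0';python3 - <<'E'
from h import *
st();plant_([.6545,-.0295,.240],3)
crop("side",250,140,350,270,5.9,"pics/s13.png")
crop("top",280,170,380,270,6,"pics/t13.png")
E
```

```text
time: 15.88
eef_pos: [0.667, -0.0203, 0.2457]
tcp_rot: [0.822, -0.376, 0.195, -0.381]
contact_force: [-0.8, -0.2, 5.7]
opening: 0.484
time: 16.0
eef_pos: [0.666, -0.0199, 0.2443]
tcp_rot: [0.822, -0.377, 0.193, -0.381]
contact_force: [-0.9, -0.2, 6.0]
opening: 0.479
t 16.0 p [ 0.666 -0.02   0.244] z [ 0.604  0.481 -0.635] x [ 0.641 -0.767  0.03 ] F [-0.896 -0.17   6.024] op 0.47909272123493407 q [-0.455  0.056  1.99   1.035  0.946 -0.175]
-0.1 4.3 4.4 0.001 0.000 -0.000; -0.0 4.3 4.4 0.000 0.000 -0.000; -0.1 4.2 4.4 0.001 0.000 -0.000
from [ 0.653 -0.031  0.258] end [ 0.655 -0.029  0.24 ] rodext 0.06506753335292315
```

View pics/s13.png

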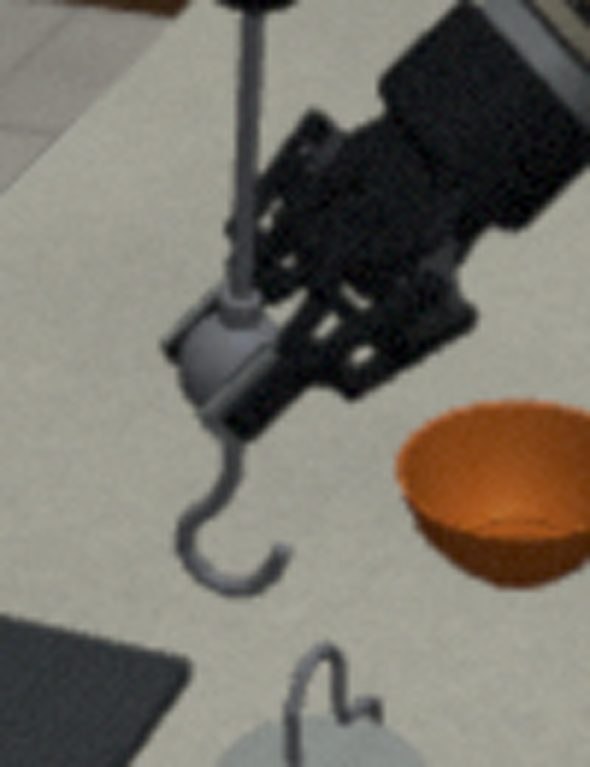

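View pics/t13.png

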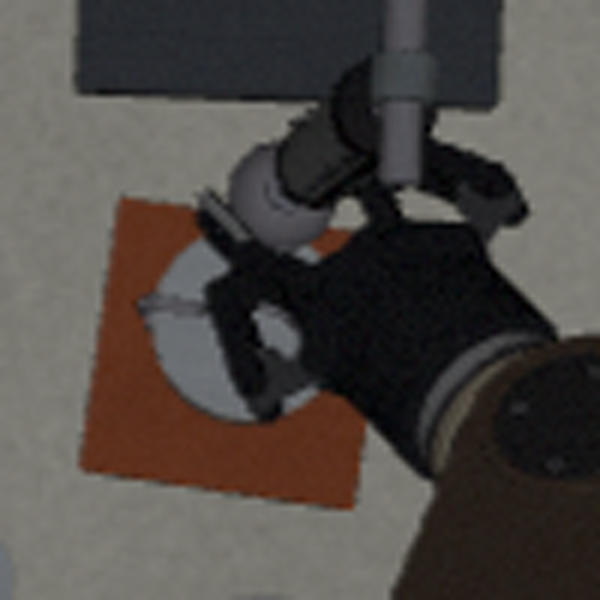

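```bash
python3 - <<'E'
from h import *
plant_([.6565,-.0295,.188],10)
E
```

```text
-0.1 5.4 4.9 -0.001 -0.000 0.000; -0.2 5.4 4.8 -0.000 -0.000 0.000; -0.1 5.3 4.9 -0.001 -0.001 0.000; -0.2 5.4 4.8 -0.000 0.000 0.001; -0.1 5.4 4.9 -0.001 -0.000 -0.000
-0.2 5.4 4.9 -0.000 -0.000 -0.000; -0.1 5.3 4.8 -0.001 -0.001 0.000; -0.1 5.4 4.9 -0.000 0.000 0.000; -0.2 5.4 4.9 -0.001 -0.000 0.000; -0.1 5.3 4.9 -0.000 -0.000 0.001
from [ 0.653 -0.031  0.26 ] end [ 0.657 -0.029  0.188] rodext 0.06311103462988937
```

```bash
python3 -m crank '-0.1 5.4 4.9 0 0 0; -0.2 5.4 4.8 -0.001 0 0; -0.1 5.3 4.9 0 0 0; -0.2 5.4 4.8 -0.001 0 0; -0.1 5.4 4.9 0 0 0';python3 - <<'E'
from h import *
plant_([.6565,-.0295,.188],5)
st();crop("side",250,170,350,300,5.9,"pics/s14.png")
E
```

```text
time: 16.73
eef_pos: [0.6689, -0.0201, 0.2119]
tcp_rot: [0.822, -0.376, 0.195, -0.38]
contact_force: [-1.0, -0.5, 7.0]
opening: 0.481
-0.3 5.7 5.0 -0.001 -0.001 0.001; -0.3 5.7 5.0 -0.001 -0.001 0.000; -0.3 5.6 5.1 -0.001 -0.000 0.001; -0.3 5.7 5.0 -0.001 -0.001 0.000; -0.3 5.6 5.1 -0.002 -0.001 0.001
from [ 0.656 -0.031  0.226] end [ 0.657 -0.029  0.188] rodext 0.09767320242021871
t 16.725 p [ 0.669 -0.02   0.212] z [ 0.607  0.479 -0.634] x [ 0.64  -0.767  0.034] F [-1.002 -0.524  7.025] op 0.4806639181826611 q [-0.452  0.102  2.006  1.079  0.909 -0.247]
```

View pics/s14.png

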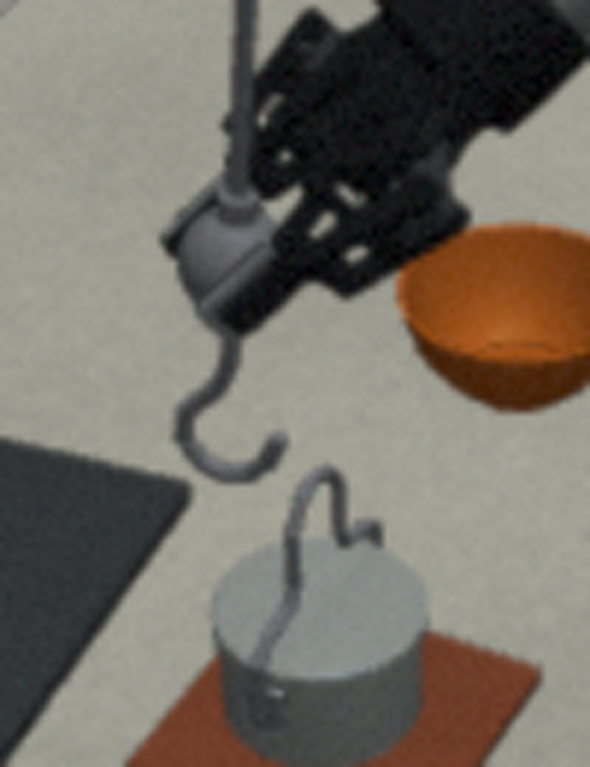

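```bash
python3 -m crank '-0.3 5.7 5 -0.001 -0.001 0.001; -0.3 5.7 5 -0.001 -0.001 0; -0.3 5.6 5.1 -0.001 0 0.001; -0.3 5.7 5 -0.001 -0.001 0; -0.3 5.6 5.1 -0.002 -0.001 0.001';python3 -m crank '0 0 0 0 0 0'; python3 - <<'E'
from h import *
plant_([.6565,-.0295,.188],2)
st();crop("side",250,170,350,300,5.9,"pics/s15.png")
crop("top",280,170,380,270,6,"pics/t15.png")
E
```

```text
time: 17.4
eef_pos: [0.6702, -0.0191, 0.1748]
tcp_rot: [0.823, -0.377, 0.192, -0.379]
contact_force: [-0.9, 0.5, 9.5]
opening: 0.482
time: 17.52
eef_pos: [0.6698, -0.0189, 0.1741]
tcp_rot: [0.823, -0.377, 0.192, -0.379]
contact_force: [-1.7, -0.2, 7.9]
opening: 0.481
0.0 0.1 0.0 0.000 0.000 -0.000; 0.0 0.1 0.0 0.000 0.000 -0.000
from [ 0.657 -0.029  0.188] end [ 0.656 -0.03   0.188] rodext 0.13530656341538427
t 17.525 p [ 0.67  -0.019  0.174] z [ 0.602  0.48  -0.639] x [ 0.642 -0.766  0.029] F [-1.663 -0.167  7.929] op 0.4806842617670225 q [-0.449  0.16   2.02   1.123  0.877 -0.318]
```

View pics/s15.png

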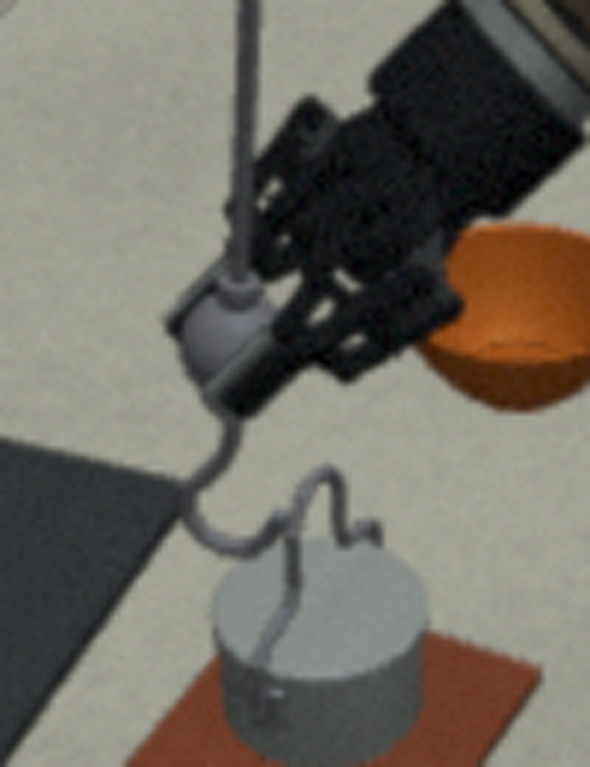

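View pics/t15.png

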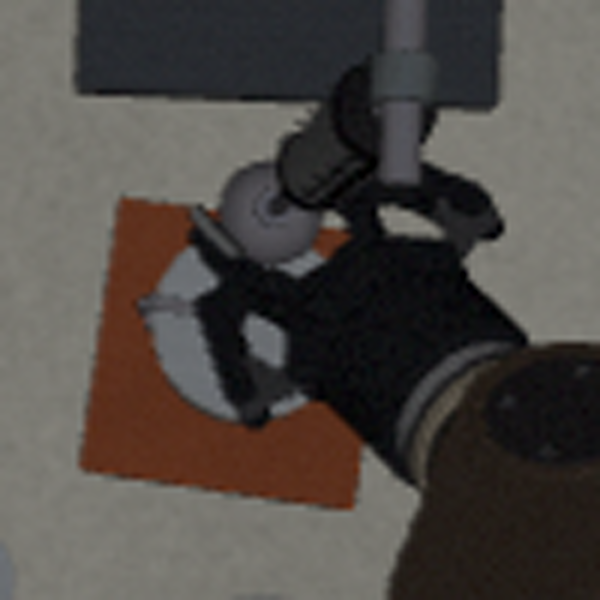

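```bash
python3 - <<'E'
from h import *
im=optics.read_camera("side"); o=[]
c=(.624,-.0225)
for b,sw in(((.6565,-.0295,.188),-.15),((.6565,-.0295,.188),-.0),((.624,-.0235,.188),-.15)):
    H=hookpts(np.array(b),sw); print(H[-1],H[9])
    draw(im,"side",[(H,(0,0,255)),(bailpts(c,-.16),(0,255,0))],270,205,335,275,4,"/tmp/a.png"); o.append(cv2.imread("/tmp/a.png"))
cv2.imwrite("pics/ov.png",np.hstack(o))
E
```

```text
[ 0.641 -0.024  0.113] [ 0.649 -0.024  0.093]
[ 0.641 -0.027  0.113] [ 0.649 -0.026  0.093]
[ 0.603 -0.017  0.114] [ 0.61  -0.017  0.094]
```

View pics/ov.png

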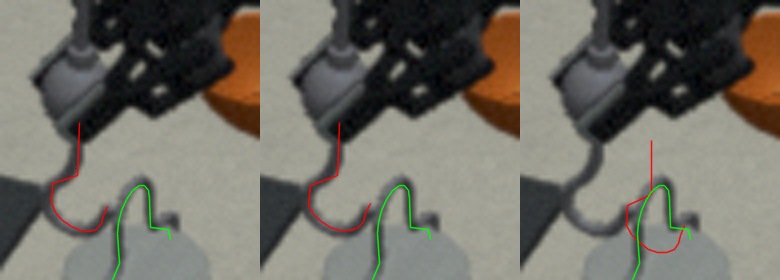

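The hook tip (side crop 283,518) stands beside the loop, below its top, and the overlay agrees within about 2 mm. Next I'll move the ball along the tip direction so the hook goes through the loop.

```bash
python3 - <<'E'
from h import *
plant_([.6238,-.0245,.188],10)
E
```

```text
-2.6 1.5 -1.7 -0.005 -0.004 0.004; -2.6 1.6 -1.7 -0.005 -0.004 0.004; -2.6 1.6 -1.6 -0.005 -0.003 0.004; -2.6 1.6 -1.6 -0.005 -0.004 0.004; -2.6 1.6 -1.7 -0.004 -0.004 0.004
-2.6 1.6 -1.6 -0.005 -0.004 0.005; -2.6 1.7 -1.6 -0.005 -0.003 0.004; -2.6 1.6 -1.5 -0.005 -0.004 0.004; -2.6 1.7 -1.6 -0.005 -0.004 0.004; -2.6 1.7 -1.5 -0.005 -0.004 0.004
from [ 0.657 -0.03   0.189] end [ 0.624 -0.025  0.188] rodext 0.13448385855239248
```

```bash
python3 -m crank '-2.6 1.5 -1.7 -0.005 -0.004 0.004; -2.6 1.6 -1.7 -0.005 -0.004 0.004; -2.6 1.6 -1.6 -0.005 -0.003 0.004; -2.6 1.6 -1.6 -0.005 -0.004 0.004; -2.6 1.6 -1.7 -0.004 -0.004 0.004'; python3 - <<'E'
from h import *
plant_([.6238,-.0245,.188],5)
st();crop("side",250,170,350,300,5.9,"pics/s16.png")
E
```

```text
time: 18.3
eef_pos: [0.6531, -0.0165, 0.1743]
tcp_rot: [0.825, -0.384, 0.176, -0.375]
contact_force: [-0.8, 0.5, 9.4]
opening: 0.485
-2.6 1.7 -1.6 -0.005 -0.004 0.004; -2.7 1.6 -1.5 -0.005 -0.004 0.004; -2.6 1.7 -1.5 -0.005 -0.003 0.005; -2.6 1.8 -1.5 -0.005 -0.004 0.004; -2.6 1.7 -1.5 -0.005 -0.004 0.004
from [ 0.64  -0.027  0.189] end [ 0.624 -0.025  0.188] rodext 0.13382933553391502
t 18.3 p [ 0.653 -0.017  0.174] z [ 0.579  0.483 -0.657] x [ 0.643 -0.766  0.003] F [-0.822  0.481  9.396] op 0.4852839412934056 q [-0.456  0.13   2.044  1.081  0.895 -0.272]
```

View pics/s16.png

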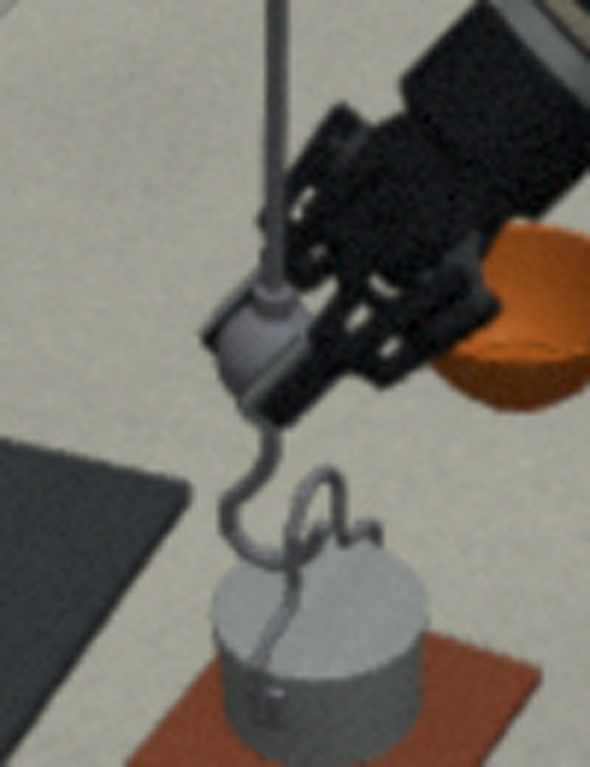

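The tip (side crop 320,530) is passing inside the loop between its legs and the tin hasn't moved, so I'll carry on.

```bash
python3 -m crank '-2.6 1.7 -1.6 -0.005 -0.004 0.004; -2.7 1.6 -1.5 -0.005 -0.004 0.004; -2.6 1.7 -1.5 -0.005 -0.003 0.005; -2.6 1.8 -1.5 -0.005 -0.004 0.004; -2.6 1.7 -1.5 -0.005 -0.004 0.004'; python3 - <<'E'
from h import *
plant_([.6238,-.0245,.188],2)
st();crop("side",250,170,350,300,5.9,"pics/s17.png")
E
```

```text
time: 18.98
eef_pos: [0.6372, -0.0144, 0.1745]
tcp_rot: [0.827, -0.392, 0.161, -0.37]
contact_force: [1.9, -0.7, 10.2]
opening: 0.482
-0.6 0.7 0.2 -0.001 -0.001 0.000; -0.6 0.7 0.3 -0.001 -0.002 0.000
from [ 0.625 -0.025  0.189] end [ 0.624 -0.025  0.188] rodext 0.13300173039429403
t 18.975 p [ 0.637 -0.014  0.174] z [ 0.557  0.486 -0.674] x [ 0.641 -0.767 -0.023] F [ 1.888 -0.718 10.198] op 0.4817928320124928 q [-0.462  0.101  2.067  1.042  0.913 -0.227]
```

View pics/s17.png

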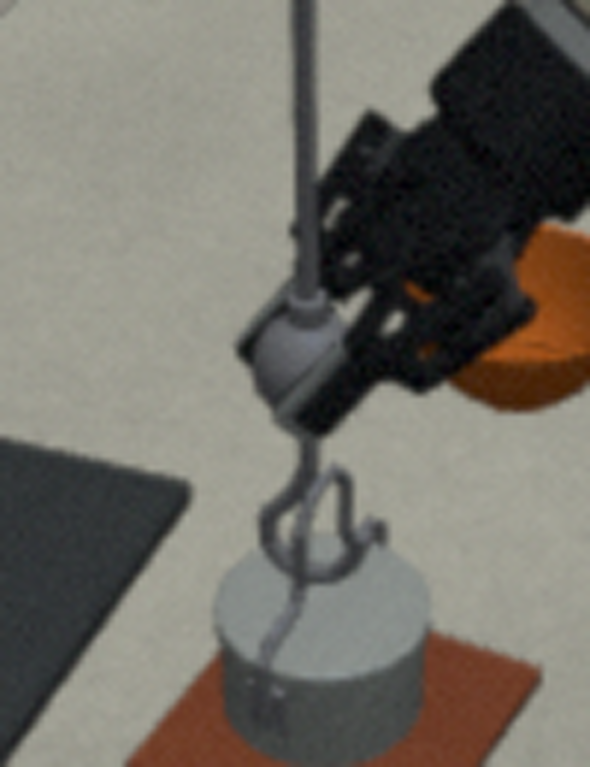

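The hook is through the loop, but a side force of 1.9 N and a slight shift of the loop top (325→338 in the crop) suggest the shank is pushing the bail. I'll back off a few mm.

```bash
python3 - <<'E'
from h import *
b=ballest(); plant_([b[0]+.006,-.0255,.188],2)
E
```

```text
2.2 -1.1 2.0 0.004 0.003 -0.004; 2.2 -1.0 2.0 0.005 0.002 -0.004
from [ 0.625 -0.025  0.189] end [ 0.631 -0.026  0.188] rodext 0.13292241546958328
```

```bash
python3 -m crank '2.2 -1.1 2 0.004 0.003 -0.004; 2.2 -1 2 0.005 0.002 -0.004; 0 0 0 0 0 0; 0 0 0 0 0 0'; python3 - <<'E'
from h import *
st();crop("side",250,170,350,300,5.9,"pics/s18.png");print(ballest(), readout.get_state()["contact_force"])
it=crop("top",280,170,380,270,6,"pics/t18.png")
E
```

```text
time: 19.52
eef_pos: [0.6424, -0.0144, 0.1719]
tcp_rot: [0.827, -0.388, 0.165, -0.372]
contact_force: [-0.9, 1.0, 9.0]
opening: 0.483
t 19.525 p [ 0.642 -0.014  0.172] z [ 0.562  0.487 -0.669] x [ 0.644 -0.765 -0.016] F [-0.899  0.954  8.986] op 0.48255733006457074 q [-0.459  0.115  2.059  1.057  0.907 -0.247]
[ 0.63  -0.025  0.187] [-0.566 -0.316  8.674]
```

View pics/s18.png

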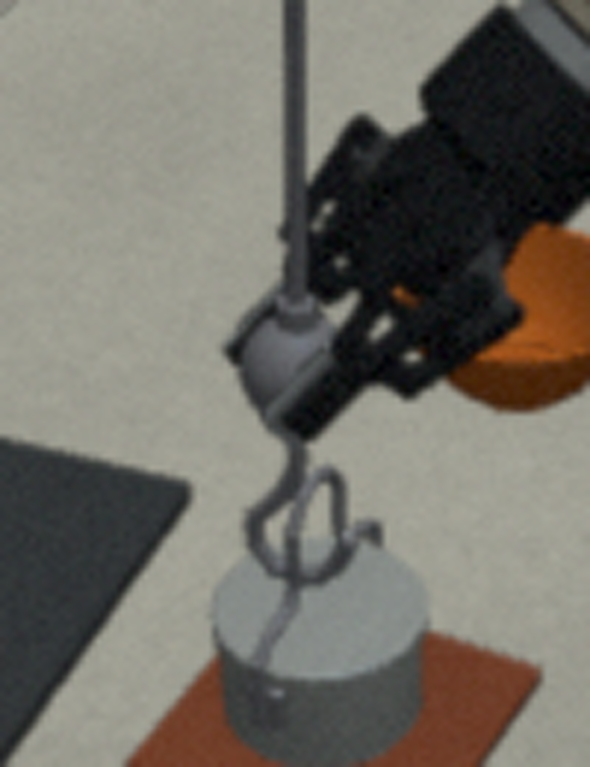

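View pics/t18.png

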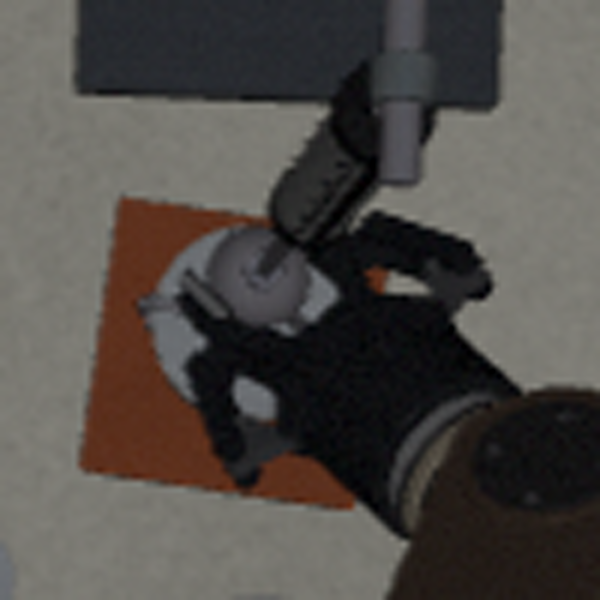

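The tin has settled back to its original place and the hook stays through the loop. I'll ease up toward the seat.

```bash
python3 - <<'E'
from h import *
plant_([.629,-.026,.214],5)
E
```

```text
-0.1 -3.9 -3.9 -0.000 0.000 0.000; -0.1 -3.9 -3.8 -0.000 0.000 0.001; -0.1 -3.9 -3.9 -0.000 0.000 -0.000; -0.1 -3.9 -3.8 -0.000 0.000 0.000; -0.1 -3.8 -3.9 -0.000 0.001 0.000
from [ 0.63  -0.025  0.187] end [ 0.629 -0.026  0.214] rodext 0.13570675295386703
```

```bash
python3 -m crank '-0.1 -3.9 -3.9 0 0 0; -0.1 -3.9 -3.8 0 0 0; -0.1 -3.9 -3.9 0 0 0; -0.1 -3.9 -3.8 0 0 0; -0.1 -3.8 -3.9 0 0 0';python3 -m crank '0 0 0 0 0 0; 0 0 0 0 0 0'; python3 - <<'E'
from h import *
st();crop("side",250,150,350,280,5.9,"pics/s19.png");print(readout.get_state()["contact_force"])
plant_([.6255,-.026,.222],4)
E
```

```text
time: 20.25
eef_pos: [0.641, -0.0152, 0.1989]
tcp_rot: [0.827, -0.388, 0.165, -0.372]
contact_force: [-0.3, 0.6, 7.5]
opening: 0.485
time: 20.5
eef_pos: [0.6411, -0.0152, 0.1989]
tcp_rot: [0.827, -0.388, 0.165, -0.372]
contact_force: [0.1, 0.4, 8.1]
opening: 0.477
t 20.5 p [ 0.641 -0.015  0.199] z [ 0.562  0.487 -0.669] x [ 0.644 -0.765 -0.016] F [0.095 0.387 8.076] op 0.4770677934924693 q [-0.462  0.072  2.048  1.02   0.936 -0.189]
[-1.218 -0.415  6.617]
-0.5 -1.1 -1.9 -0.001 -0.001 0.001; -0.6 -1.2 -1.9 -0.002 -0.000 0.002; -0.5 -1.1 -1.9 -0.001 -0.001 0.001; -0.6 -1.1 -1.9 -0.001 -0.001 0.001
from [ 0.629 -0.026  0.213] end [ 0.625 -0.026  0.222] rodext 0.1088572222449104
```

View pics/s19.png

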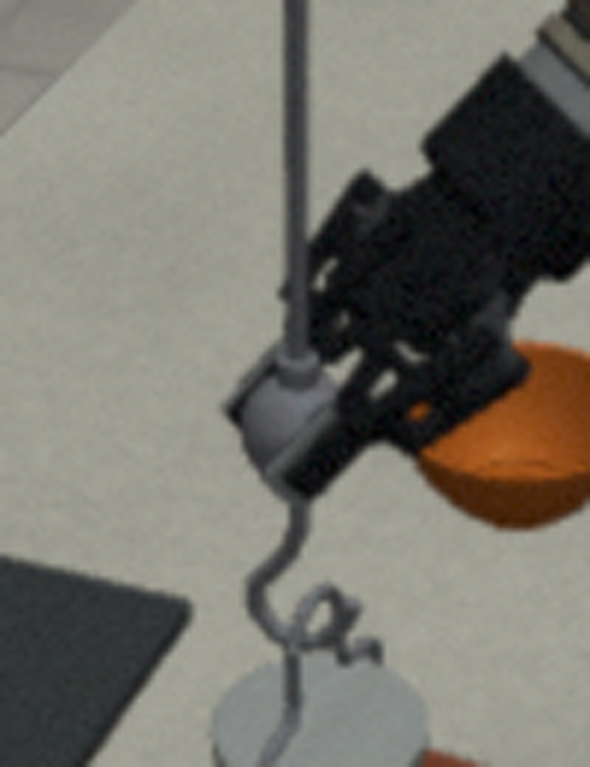

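```bash
python3 -m crank '-0.5 -1.1 -1.9 -0.001 -0.001 0.001; -0.6 -1.2 -1.9 -0.002 0 0.002; -0.5 -1.1 -1.9 -0.001 -0.001 0.001; -0.6 -1.1 -1.9 -0.001 -0.001 0.001; 0 0 0 0 0 0'; python3 - <<'E'
from h import *
st();crop("side",250,150,350,280,5.9,"pics/s20.png");print(readout.get_state()["contact_force"])
plant_([.6242,-.026,.226],4)
E
```

```text
time: 21.18
eef_pos: [0.6377, -0.0153, 0.2073]
tcp_rot: [0.827, -0.39, 0.162, -0.371]
contact_force: [-0.1, -0.6, 7.5]
opening: 0.482
t 21.175 p [ 0.638 -0.015  0.207] z [ 0.557  0.487 -0.673] x [ 0.643 -0.766 -0.022] F [-0.066 -0.589  7.455] op 0.48158180847364035 q [-0.464  0.054  2.047  1.001  0.949 -0.162]
[-0.163 -0.54   7.506]
-0.2 -0.6 -0.8 -0.001 -0.000 0.000; -0.2 -0.5 -0.9 -0.000 -0.001 0.001; -0.3 -0.6 -0.8 -0.001 -0.000 0.000; -0.2 -0.6 -0.9 -0.000 -0.000 0.001
from [ 0.625 -0.026  0.222] end [ 0.624 -0.026  0.226] rodext 0.10032060675396076
```

View pics/s20.png

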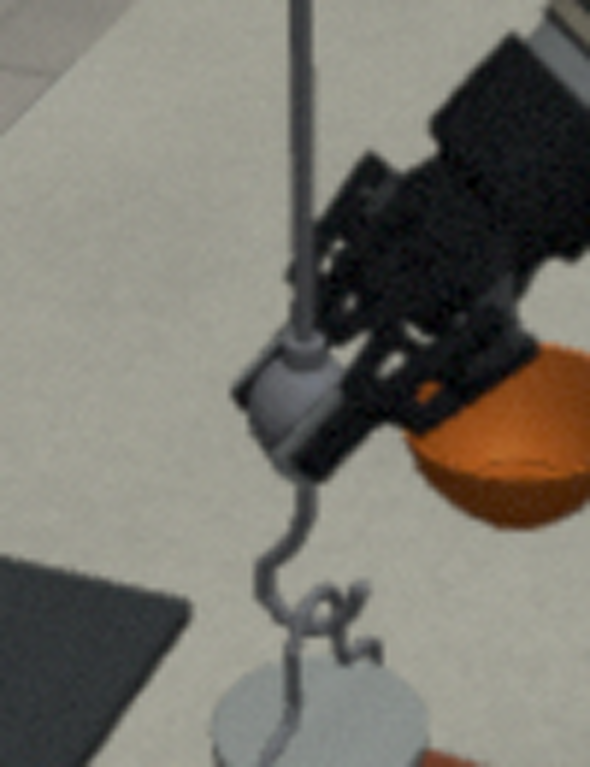

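```bash
python3 -m crank '-0.2 -0.6 -0.8 0 0 0; -0.2 -0.5 -0.9 0 -0.001 0; -0.3 -0.6 -0.8 -0.001 0 0; -0.2 -0.6 -0.9 0 0 0.001; 0 0 0 0 0 0'; python3 -m crank '0 -0.7 -0.7 0 0 0; 0 -0.7 -0.7 0 0 0; 0 -0.7 -0.7 0 0 0'; python3 - <<'E'
from h import *
st();crop("side",250,150,350,280,5.9,"pics/s21.png");print(readout.get_state()["contact_force"],ballest())
E
```

```text
time: 21.85
eef_pos: [0.6361, -0.0153, 0.2101]
tcp_rot: [0.827, -0.391, 0.16, -0.37]
contact_force: [1.5, 0.1, 5.4]
opening: 0.481
time: 22.22
eef_pos: [0.6346, -0.0148, 0.2108]
tcp_rot: [0.828, -0.391, 0.158, -0.37]
contact_force: [0.3, -0.1, 2.7]
opening: 0.482
t 22.225 p [ 0.635 -0.015  0.211] z [ 0.551  0.488 -0.677] x [ 0.644 -0.765 -0.027] F [ 0.339 -0.053  2.739] op 0.4824162368131935 q [-0.465  0.044  2.048  0.988  0.959 -0.146]
[ 0.201 -0.691  3.296] [ 0.622 -0.026  0.226]
```

View pics/s21.png

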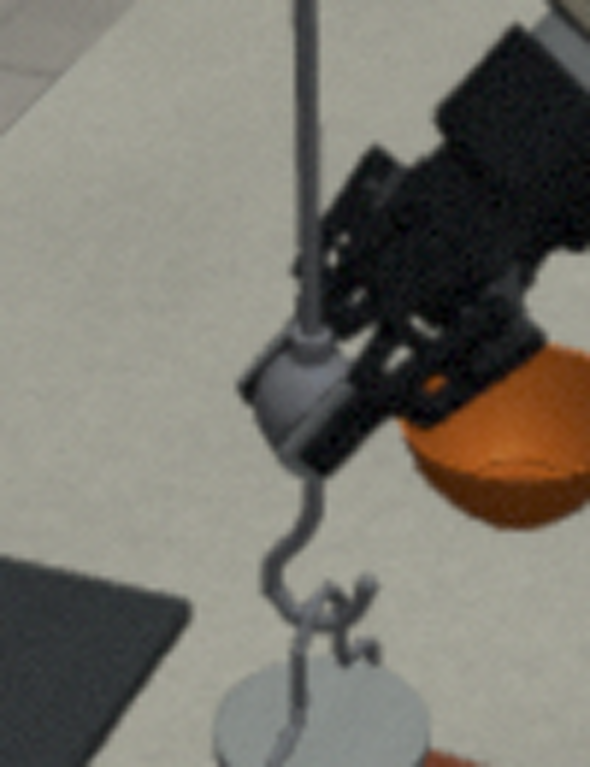

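```bash
python3 -m crank '0 -0.7 -0.7 0 0 0; 0 -0.7 -0.7 0 0 0; 0 -0.7 -0.7 0 0 0; 0 -0.7 -0.7 0 0 0; 0 0 0 0 0 0'; python3 - <<'E'
from h import *
st();crop("side",250,180,350,310,5.9,"pics/s22.png");print(readout.get_state()["contact_force"],ballest())
E
```

```text
time: 22.9
eef_pos: [0.635, -0.0152, 0.2154]
tcp_rot: [0.828, -0.391, 0.159, -0.37]
contact_force: [0.1, -1.3, 1.0]
opening: 0.479
t 22.9 p [ 0.635 -0.015  0.215] z [ 0.552  0.488 -0.676] x [ 0.644 -0.765 -0.026] F [ 0.111 -1.312  1.04 ] op 0.4791971778039625 q [-0.465  0.039  2.045  0.984  0.963 -0.138]
[ 0.172 -1.198  0.671] [ 0.623 -0.026  0.23 ]
```

View pics/s22.png

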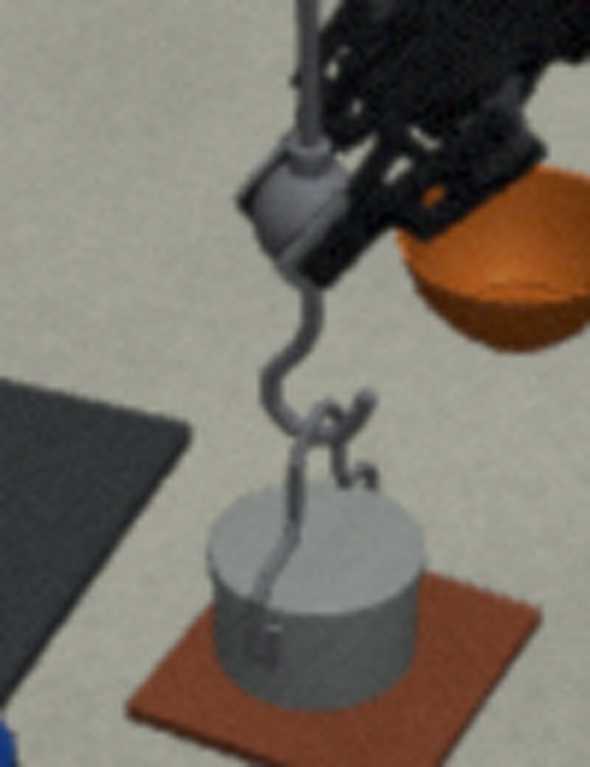

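```bash
python3 -m crank '0 -0.7 -0.7 0 0 0; 0 -0.7 -0.7 0 0 0; 0 -0.7 -0.7 0 0 0; 0 -0.7 -0.7 0 0 0; 0 -0.7 -0.7 0 0 0'; python3 -m crank '0 -0.7 -0.7 0 0 0; 0 -0.7 -0.7 0 0 0; 0 0 0 0 0 0; 0 0 0 0 0 0'; python3 - <<'E'
from h import *
F=[]
for i in range(4):
    im=optics.read_camera("side"); F.append(readout.get_state()["contact_force"])
print(np.mean(F,0),np.std(F,0),ballest());crop("side",250,180,350,310,5.9,"pics/s23.png",im)
plant_([.622,-.036,.240],8)
E
```

```text
time: 23.58
eef_pos: [0.6349, -0.0154, 0.2203]
tcp_rot: [0.828, -0.391, 0.159, -0.37]
contact_force: [-1.0, -0.0, 1.2]
opening: 0.48
time: 24.08
eef_pos: [0.6348, -0.0155, 0.2222]
tcp_rot: [0.828, -0.391, 0.159, -0.37]
contact_force: [-0.2, -0.5, 0.2]
opening: 0.482
[-0.268 -0.26   0.633] [0.374 0.335 0.232] [ 0.623 -0.026  0.237]
0.9 0.3 -0.9 -0.002 0.002 -0.001; 0.9 0.4 -0.9 -0.002 0.001 -0.002; 0.9 0.3 -0.9 -0.002 0.002 -0.001; 0.9 0.4 -0.9 -0.003 0.001 -0.002; 0.9 0.3 -0.8 -0.002 0.002 -0.001
0.9 0.4 -0.9 -0.002 0.001 -0.002; 1.0 0.3 -0.9 -0.002 0.002 -0.001; 0.9 0.4 -0.9 -0.002 0.002 -0.002
from [ 0.623 -0.026  0.237] end [ 0.622 -0.036  0.24 ] rodext 0.08521230044882838
```

View pics/s23.png

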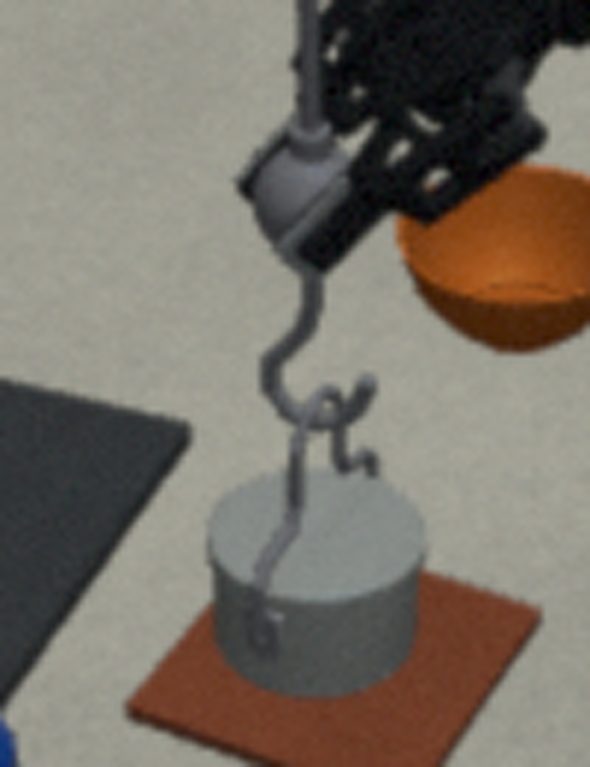

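The tin is off the tile with the ball held, and the remaining force is about 0.6 N upward. I'll bring it over to plumb while easing up.

```bash
python3 -m crank '0.9 0.3 -0.9 -0.002 0.002 -0.001; 0.9 0.4 -0.9 -0.002 0.001 -0.002; 0.9 0.3 -0.9 -0.002 0.002 -0.001; 0.9 0.4 -0.9 -0.003 0.001 -0.002; 0.9 0.3 -0.8 -0.002 0.002 -0.001'; python3 -m crank '0.9 0.4 -0.9 -0.002 0.001 -0.002; 1 0.3 -0.9 -0.002 0.002 -0.001; 0.9 0.4 -0.9 -0.002 0.002 -0.002'; python3 - <<'E'
from h import *
st();plant_([.622,-.041,.246],6)
E
```

```text
time: 24.9
eef_pos: [0.6344, -0.0219, 0.224]
tcp_rot: [0.83, -0.391, 0.161, -0.363]
contact_force: [0.1, -1.9, 1.0]
opening: 0.479
time: 25.28
eef_pos: [0.6341, -0.0258, 0.225]
tcp_rot: [0.832, -0.39, 0.163, -0.359]
contact_force: [-0.4, -0.2, 0.3]
opening: 0.48
t 25.275 p [ 0.634 -0.026  0.225] z [ 0.551  0.471 -0.689] x [ 0.643 -0.766 -0.009] F [-0.423 -0.237  0.299] op 0.47999380533114205 q [-0.477  0.024  2.034  0.95   0.971 -0.122]
0.6 -0.3 -1.1 -0.001 0.001 -0.001; 0.7 -0.3 -1.0 -0.002 0.001 -0.001; 0.6 -0.4 -1.1 -0.001 0.001 -0.001; 0.7 -0.3 -1.0 -0.001 0.001 -0.001; 0.6 -0.3 -1.1 -0.002 0.001 -0.001
0.6 -0.3 -1.1 -0.001 0.001 -0.001
from [ 0.622 -0.036  0.24 ] end [ 0.622 -0.041  0.246] rodext 0.08192134868645579
```

```bash
python3 -m crank '0.6 -0.3 -1.1 -0.001 0.001 -0.001; 0.7 -0.3 -1 -0.002 0.001 -0.001; 0.6 -0.4 -1.1 -0.001 0.001 -0.001; 0.7 -0.3 -1 -0.001 0.001 -0.001; 0.6 -0.3 -1.1 -0.002 0.001 -0.001'; python3 -m crank '0.6 -0.3 -1.1 -0.001 0.001 -0.001; 0 0 0 0 0 0; 0 0 0 0 0 0; 0 0 0 0 0 0; 0 0 0 0 0 0'; python3 - <<'E'
from h import *
F=[]
for i in range(10):
    im=optics.read_camera("side"); F.append(readout.get_state()["contact_force"])
print(np.mean(F,0),np.std(F,0)/3,ballest());crop("side",250,180,350,310,5.9,"pics/s24.png",im)
crop("top",280,170,380,270,6,"pics/t24.png")
plant_([.622,-.041,.250],3)
E
```

```text
time: 25.9
eef_pos: [0.6341, -0.0299, 0.2297]
tcp_rot: [0.834, -0.389, 0.165, -0.355]
contact_force: [-1.0, 0.4, 0.3]
opening: 0.478
time: 26.52
eef_pos: [0.6341, -0.0307, 0.2306]
tcp_rot: [0.834, -0.389, 0.165, -0.354]
contact_force: [0.6, -0.2, 1.6]
opening: 0.481
[-0.217  0.322  0.204] [0.156 0.164 0.196] [ 0.622 -0.041  0.246]
0.0 -0.9 -0.9 -0.000 0.000 -0.000; 0.1 -1.0 -1.0 -0.000 0.000 -0.000; -0.0 -0.9 -0.9 -0.000 0.000 -0.000
from [ 0.622 -0.041  0.246] end [ 0.622 -0.041  0.25 ] rodext 0.07599444865923571
```

View pics/s24.png

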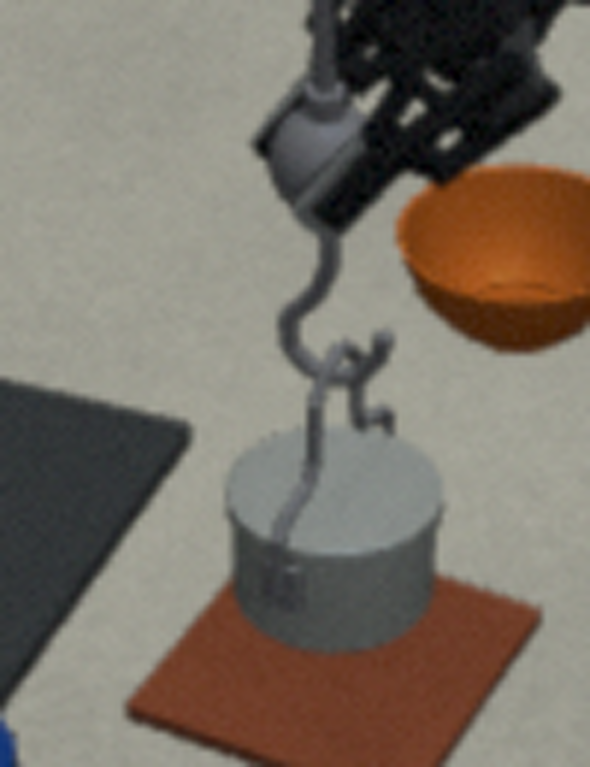

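View pics/t24.png

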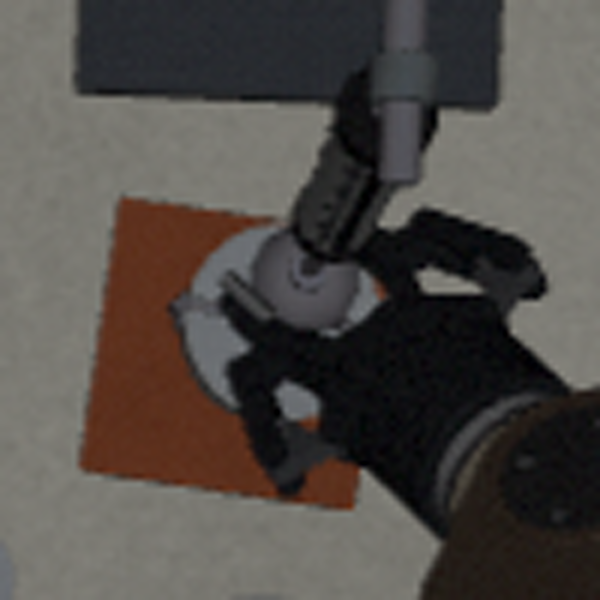

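```bash
python3 -m crank '0 -0.8 -0.8 0 0 0; 0 -0.8 -0.8 0 0 0; 0 -0.7 -0.7 0 0 0; 0 0 0 0 0 0; 0 0 0 0 0 0'; python3 - <<'E'
from h import *
F=[]
for i in range(40):
    im=optics.read_camera("side"); F.append(readout.get_state()["contact_force"])
print(np.mean(F,0),np.std(F,0)/40**.5,ballest());crop("side",250,180,350,310,5.9,"pics/s25.png",im)
plant_(ballest(),1); st()
E
```

```text
time: 27.7
eef_pos: [0.634, -0.0307, 0.2339]
tcp_rot: [0.834, -0.389, 0.165, -0.354]
contact_force: [-0.6, -1.3, -0.2]
opening: 0.481
[-0.43   0.1    0.179] [0.086 0.081 0.077] [ 0.622 -0.041  0.249]
-0.0 0.0 -0.0 -0.000 -0.000 -0.000
from [ 0.622 -0.041  0.249] end [ 0.622 -0.041  0.249] rodext 0.07276710060144492
t 29.7 p [ 0.634 -0.031  0.234] z [ 0.551  0.463 -0.694] x [ 0.643 -0.766 -0.   ] F [0.345 0.382 0.383] op 0.48095370017197997 q [-0.482  0.013  2.025  0.929  0.98  -0.106]
```

```bash
python3 -m crank '0 -0.9 -0.9 0 0 0; 0 -0.9 -0.9 0 0 0; 0 0 0 0 0 0; 0 0 0 0 0 0; 0 0 0 0 0 0' -1 20; python3 - <<'E'
from h import *
F=[]
for i in range(50):
    im=optics.read_camera("side"); F.append(readout.get_state()["contact_force"])
print(np.mean(F,0),np.std(F,0)/50**.5,ballest());crop("side",250,150,350,280,5.9,"pics/s26.png",im)
st()
E
```

```text
time: 30.32
eef_pos: [0.634, -0.0308, 0.2364]
tcp_rot: [0.834, -0.389, 0.165, -0.354]
contact_force: [-0.4, 0.2, -1.0]
opening: 0.478
[-0.257  0.122  0.101] [0.07  0.068 0.073] [ 0.622 -0.041  0.252]
t 32.825 p [ 0.634 -0.031  0.237] z [ 0.551  0.463 -0.694] x [ 0.643 -0.766 -0.   ] F [-0.598  0.42  -0.002] op 0.48313361936435817 q [-0.482  0.01   2.023  0.927  0.983 -0.101]
```

View pics/s26.png

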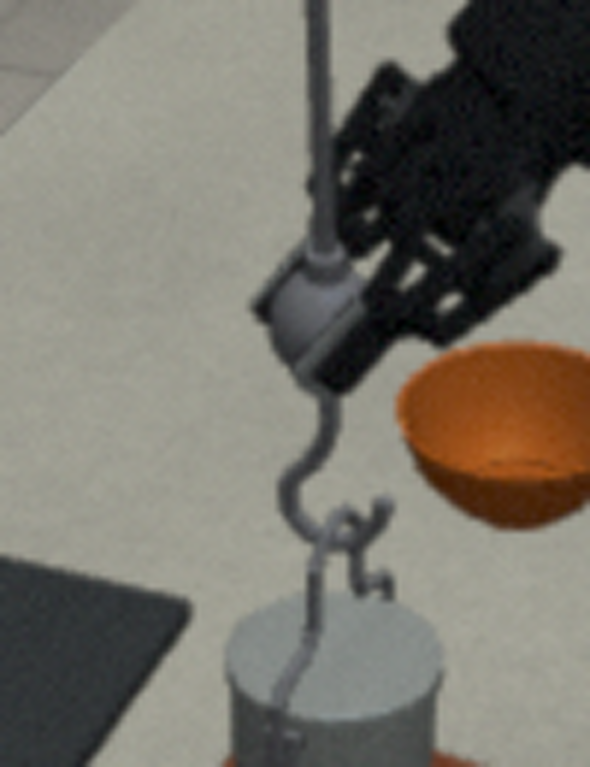

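The residual pull is about 0.1 N (2 mm of spring travel). I'll give it 1 mm more and then let go.

```bash
python3 -m crank '0 -0.9 -0.9 0 0 0; 0 0 0 0 0 0; 0 0 0 0 0 0; 0 0 0 0 0 0'; python3 -m crank '0 0 0 0 0 0; 0 0 0 0 0 0; 0 0 0 0 0 0; 0 0 0 0 0 0; 0 0 0 0 0 0' 1; python3 - <<'E'
from h import *
for i in range(4):
    im=optics.read_camera("side"); crop("side",250,150,350,280,2.9,f"/tmp/r{i}.png",im)
    for k in range(3): optics.read_camera("top")
cv2.imwrite("pics/s27.png",np.hstack([cv2.imread(f"/tmp/r{i}.png") for i in range(4)])[:, :780])
st()
E
```

```text
time: 33.33
eef_pos: [0.634, -0.0308, 0.2377]
tcp_rot: [0.834, -0.389, 0.165, -0.354]
contact_force: [-0.4, 0.5, 0.5]
opening: 0.479
time: 33.95
eef_pos: [0.634, -0.0308, 0.2378]
tcp_rot: [0.834, -0.389, 0.165, -0.354]
contact_force: [0.1, 0.4, -0.2]
opening: 1.001
t 34.75 p [ 0.634 -0.031  0.238] z [ 0.551  0.463 -0.694] x [ 0.643 -0.766 -0.   ] F [-0.346  0.507 -0.266] op 0.9975748726989638 q [-0.482  0.009  2.022  0.925  0.985 -0.099]
```

View pics/s27.png

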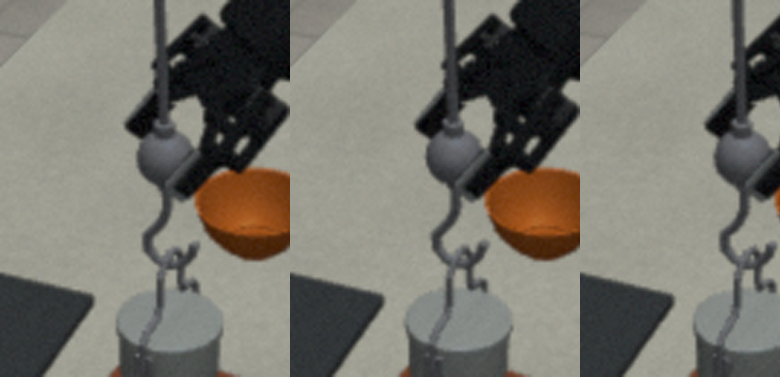

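Released; ball and tin look still. I'll back out along the tool axis.

```bash
python3 -m crank '0 0 -8 0 0 0; 0 0 -15 0 0 0; 0 0 -20 0 0 0; 0 0 -20 0 0 0; 0 0 -25 0 0 0'; python3 -m crank '0 0 -30 0 0 0; 0 0 -30 0 0 0; 0 0 0 0 0 0; 0 0 0 0 0 0; 0 0 0 0 0 0';python3 - <<'E'
from h import *
pts=[]
for i in range(8):
    im=optics.read_camera("side")
    if i%2==0:
        r=[d["xy"] for d in optics.recognise("side","ball")][:1]; pts.append(np.array(r[0])*[640,480] if r else None)
    for k in range(2): optics.read_camera("top")
print(pts); st()
crop("side",220,130,400,330,3,"pics/s28.png",im); crop("top",230,150,450,320,3.5,"pics/t28.png")
E
```

```text
time: 35.38
eef_pos: [0.5846, -0.0723, 0.3004]
tcp_rot: [0.834, -0.389, 0.166, -0.354]
contact_force: [-0.7, -0.3, 0.2]
opening: 0.997
time: 36.0
eef_pos: [0.5523, -0.0987, 0.3394]
tcp_rot: [0.834, -0.389, 0.164, -0.355]
contact_force: [0.9, -0.4, -0.8]
opening: 0.996
[array([305.088, 206.4  ]), array([306.688, 210.096]), array([307.2  , 206.688]), array([306.688, 209.712])]
t 37.4 p [ 0.552 -0.099  0.341] z [ 0.551  0.463 -0.694] x [ 0.643 -0.766 -0.   ] F [ 0.257 -0.233  0.231] op 0.9950480665996507 q [-0.695 -0.214  2.031  0.834  1.274 -0.059]
```

View pics/s28.png

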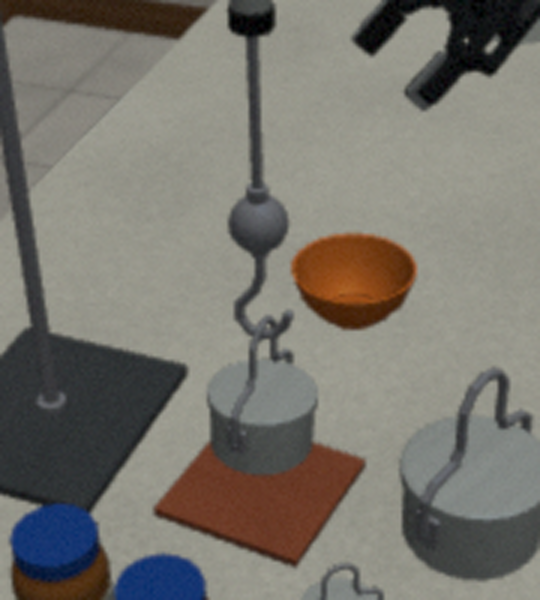

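View pics/t28.png

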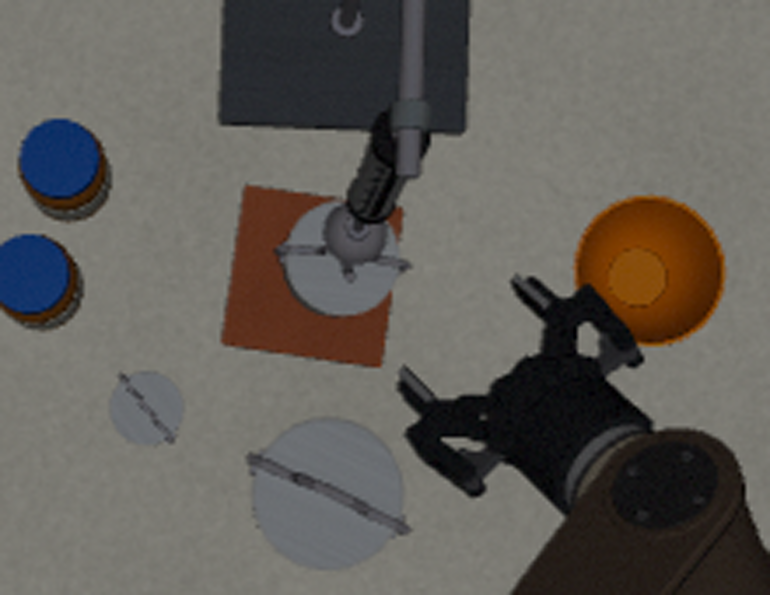

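The tin hangs from the hook (side crop 265,325), clear of the tile. One last check of stillness and height.

```bash
python3 - <<'E'
from h import *
P=None;prev=None
ims=[]
for i in range(24):
    g=cv2.cvtColor(optics.read_camera("side"),cv2.COLOR_RGB2GRAY)[180:300,270:345].astype(np.float32); ims.append(g)
for i in range(0,24,3): print(np.round(cv2.phaseCorrelate(ims[0][15:95,15:60].copy(),ims[i][15:95,15:60].copy()),2))
print(proj("side",[[.622,-.041,z] for z in(.245,.253,.26)]))
im=optics.read_camera("side");o=[]
for z0 in(.024,.032,.040):
    c=(.622,-.041); draw(im,"side",[(circ((*c,z0+.056),.0445),(0,255,0)),(circ((*c,z0),.042),(255,255,0)),(circ((*c,.010),.042),(0,0,255))],270,230,335,305,4,"/tmp/a.png");o.append(cv2.imread("/tmp/a.png"))
cv2.imwrite("pics/fin.png",np.hstack(o))
E
```

```text
Traceback (most recent call last):
ValueError: setting an array element with a sequence. The requested array has an inhomogeneous shape after 1 dimensions. The detected shape was (2,) + inhomogeneous part.
```

```bash
python3 - <<'E'
from h import *
ims=[]
for i in range(24):
    ims.append(optics.read_camera("side"))
t=cv2.cvtColor(ims[0],cv2.COLOR_RGB2GRAY)[190:280,285:330]
def loc(im):
    g=cv2.cvtColor(im,cv2.COLOR_RGB2GRAY)
    s=cv2.resize(g[180:290,275:340],None,fx=8,fy=8,interpolation=cv2.INTER_CUBIC); T=cv2.resize(t,None,fx=8,fy=8,interpolation=cv2.INTER_CUBIC)
    return np.array(cv2.minMaxLoc(cv2.matchTemplate(s,T,cv2.TM_CCOEFF_NORMED))[3])/8
print([tuple(loc(ims[i]).round(2).tolist()) for i in range(0,24,2)])
print(proj("side",[[.622,-.041,z] for z in(.245,.253,.26)]))
im=ims[-1];o=[]
for z0 in(.024,.032,.040):
    c=(.622,-.041); draw(im,"side",[(circ((*c,z0+.056),.0445),(0,255,0)),(circ((*c,z0),.042),(255,255,0)),(circ((*c,.010),.042),(0,0,255))],270,230,335,305,4,"/tmp/a.png");o.append(cv2.imread("/tmp/a.png"))
cv2.imwrite("pics/fin.png",np.hstack(o)); print(readout.get_state()["time"])
E
```

```text
[(10.0, 10.0), (9.88, 10.0), (9.75, 10.12), (9.62, 10.12), (9.62, 10.12), (9.75, 10.12), (9.88, 10.12), (10.0, 10.0), (10.12, 10.0), (10.25, 10.0), (10.25, 9.88), (10.25, 9.88)]
[[305.075 206.088]
 [304.976 202.969]
 [304.888 200.214]]
39.85
```

View pics/fin.png

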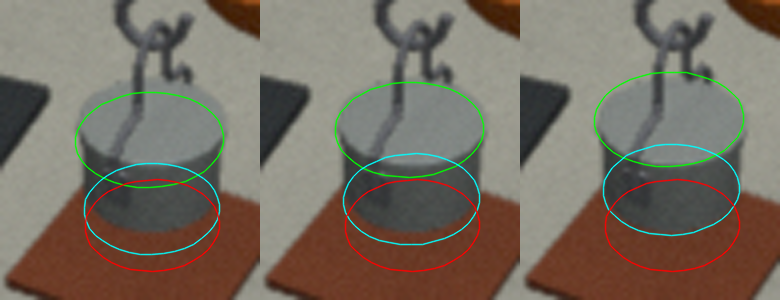

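```bash
python3 -c "
from plant import ctrl; print(ctrl.sign_off())"
```

```text
the job is handed in; nothing more can be done
None
```

The job is handed in: the middle-sized tin hangs from the balance's hook, clear of the tile and nearly still, with the gripper backed away.

**What I did:**
- I gripped the ball with the gripper leaned 46° and turned the hook about −90° across the bail. Joint 6 then came close to its limit, so I let go with the rod in and gripped again at another azimuth.
- I pulled the rod out about 135 mm while the tin stood, passed the hook through the loop, and eased it up into the seat. I moved it over to plumb and let go once the measured vertical pull was about 0.1 N.

**Last checks before hand-in:**
- **Height:** the underside is at about z = 0.035, roughly 25 mm above the tile. This comes from matching a model outline to the side camera picture.
- **Motion:** the tin swings by about ±0.35 pixel in the side picture, which is only a few mm/s.
- **Surroundings:** the jars and bowl look undisturbed.

**What failed or disagreed:**
- On the first insertion the hook's shank nudged the bail slightly, with about 2 N of side force. I backed off 6 mm and the tin settled back to where it had stood.
- The force sensor still showed a sideways pull of about 0.26 N before release. The pictures did not show a matching offset, so I took it as sensor bias or torque from the grip.

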